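# Clamp the tube rack on the platform shaker

## Robot

A 6-joint arm with a two-finger parallel gripper is mounted at the origin on the work surface. World frame = base frame: x ahead of the robot, y to its left, z up, the work surface at z = 0. Lengths are in m, angles in rad, forces in N, time in s.
With the tool pointing down it reaches from about 0.3 to 0.75 m from the base axis. Payload 8.5 kg.
Tool frame: the origin (TCP) lies on the centre line of the jaws, within the pads' length; the fingertips stand 19 mm ahead of it and the grasp point (between the pads) is the TCP; z points along the fingers, y is the direction in which the jaws open and shut (so a half turn about z gives the same grasp; the last joint's range is limited). The gripper opens to 85 mm and grips with 20 to 120 N. Pads are 22 mm wide; open, the fingers measure 114 mm over their backs; the gripper's body (76 mm by 85 mm) begins 54 mm behind the grasp point. The pads swing forward as they close: fully open they stand 13 mm farther back than shut.
Start: joints at [-1.559, 0.381, 1.297, -0, 1.464, -0.215], TCP at [0.124, -0.536, 0.25] pointing down, gripper open.
Joint ranges: [-3.11, 3.11], [-0.89, 2.33], [0.22, 2.48], [-1.42, 4.56], [0.17, 2.85], [-2.88, 2.88]. Speed limits (rad/s): [2.39, 2.39, 3.14, 3.14, 3.14, 3.14].

## Interface

Orientations are given as a rotation vector (axis times angle).
In Python, from plant import r gives the robot as it stands.
- The arm moves only by the tool servo_tool, never from a script. Its argument "motion" is a list of rows, each a list of 7 numbers: the turn, a rotation vector about the tool's x, y, z in units of 360 degrees (1.0 is 360 degrees), then the shift along the tool's x, y, z in units of 0.25 m (1.0 is 0.25 m), then the opening, from 0 (shut) to 1 (fully open). A call has 1 to 12 rows; each row is the pose to reach, as a shift and turn from the pose commanded when the call began, along the tool's axes at that moment, turning the shorter way round; what a row does not reach only later rows make up. A row lasts 1/10 s, in which the tool goes at most 50 mm and 8.59 degrees, less where a joint would pass 70% of its speed; a pose out of reach is approached as far as the arm can. A call with a number of a shift or a turn outside -1 to 1 is refused whole. A call with a gripper value outside its range is refused whole. The fingers move at their own pace and stop on an object; "squeeze" is the grip in N (left out, the last holds). Time passes only in rows, so rows that repeat a pose let the fingers close. It gives the time, the measured TCP pose, the force and the opening at its end, in the units of the state.
- r.read_state(): the state, without advancing time (a new reading comes with each control period).
- r.grab_frame(name): name is "scene" or "top" or "wrist"; returns a dict with "color" (420x560x3 uint8, red, green, blue), "fx", "fy", "cx", "cy" (pixels), "R" (3x3) and "t" (3): a world point X has camera coordinates R X + t; the wrist camera has in their place "mount" (4x4, takes a point from camera to tool coordinates, whose origin is the TCP and whose axes are the flange's). Camera axes: x right, y down, z forward; pixel columns grow to the right and rows downward; lengths in m; the calibration is good to about 2 mm. A picture is of the moment at which its call begins: read the wrist's pose just before it. There is no depth.
- r.close_job(): hands the job in, once; it reports no verdict.
The state is a dict: "time_s": time; "joint_pos": joint angles; "dq": joint speeds; "joint_efforts": joint torques, N m; "tool_pos": TCP position; "orientation": TCP orientation; "contact_force": force on the tool from outside, world axes, zero at the start; "ft_torque": the same for the moment, N m; "finger_gap": finger opening in m.
Only numpy, scipy, OpenCV 4.12 (cv2) and the standard library are available. Lean on these libraries where they do the work, as an engineer would, in place of code of your own. Each camera call takes 0.05 s, during which the arm holds its last target.

## Task

Clamp the tube rack for shaking: slide the slotted clamp bar along its two studs until its red pointers stand on the green marks and its rubber strip holds the rack square and snug, without play, against the fence. Then tighten both blue wing knobs clockwise until they are firm. Press the rack gently - with less than about 12 N - and leave everything else on the bench where it is.

Things in the scene. Friction and masses are not known exactly. Their poses are not given: they have to be found in the camera images.
- shaker: Low ivory platform shaker, fixed: base 250 x 260 mm, aluminium deck 270 mm (its x) by 280 mm (its y), deck top 100 mm above the origin. Origin: centre of the underside, on the table; z up. The clamp bar slides along its y; +y points from the bar across the rack to the fence. Two 8 mm studs stand on the deck at x = -85 and +85 mm, y = -61.3 mm.
- mark (a point): Middle of the line joining the two green marks on the deck (at x = -124 and +124 mm), on the deck surface; axes as the shaker's. Each mark is 16 mm wide along y. Thin orange and dark lines are for other racks. The fence, a 30 mm high aluminium angle fixed on the deck, has its face 80 mm from this point in +y, but was set by hand to within 6 mm only.
- bar: Loose aluminium clamp bar on the deck, 0.4 to 0.6 kg: slotted foot 220 (x) x 90 (y) x 6 mm, upright flange 6 mm thick and 34 mm high along its +y edge. Origin: centre of the foot's underside; axes as the shaker's within 0.03 rad. Its slots (10 mm wide, 60 mm of travel along y) run on the studs; the washers keep it down. At the start it is 27 to 56 mm short of clamping.
- strip_face (a point): On the bar: middle of the free face of the black rubber-faced strip on the flange's +y side, 53 mm from the bar's origin in +y, 20 mm above the deck. The strip is 140 mm long, 22 mm high; it is sprung and gives about 1 mm per 12 N. This face meets the rack.
- pointer (a point): On the bar, at deck level: middle of the line joining the red pointers at its two ends (42 mm from the bar's origin in +y, below the flange). On the mark when within 8 mm of point mark along the shaker's y.
- bar_grip (a point): Grip point of the black rib on the bar's foot: rib 54 mm long (x), 12 mm thick (y), from 6 to 40 mm above the deck; the point is 30 mm up, midway. 38 mm are free to the flange. Washers rub on the bar: it slides with a drag of 3 to 15 N (differs each time), stays where left, springs back 1 mm at most. Snug: end the push when the force is 6 to 11 N above this drag.
- rack: Loose white rack of short capped tubes, 0.15 to 0.3 kg: 140 (x) x 70 (y) mm, rack 30 mm high, caps up to 50 mm. Origin: centre of its underside, on the deck. At the start it stands loose between bar and fence, up to 26 mm short of the fence, up to 0.06 rad askew, at least 9 mm from the strip; the bar pushes it home and squares it.
- knob_near (a joint): Wing knob on the stud nearer the robot (x = -85 mm), rad: 0 = loose (starts between 0 and 0.15), grows as it is turned clockwise seen from above; firm from 1.15, end stop at 1.4. Turning takes 0.15 N m at first, about 0.22 N m when firm; it stays where it is left.
- knob_far (a joint): The same knob on the stud farther from the robot (x = +85 mm).
- near_grip (a point): Grip point of the near knob, on its axis, 36 mm above the deck. Its blue wing is 46 mm long (along the point's x), 12 mm thick (along y), from 16 to 46 mm above the deck; below it a round hub of 22 mm diameter and a washer. The point turns with the knob.
- far_grip (a point): Grip point of the far knob, likewise.
- blood_rack: Bystander: white rack 170 x 70 mm with yellow-capped tubes, 85 mm high; origin: centre of underside.
- tip_box: Bystander: orange pipette-tip box 122 x 84 x 65 mm; origin: centre of underside.
- microplate: Bystander: white 96-well plate 127 x 85 x 14 mm; origin: centre of underside.
- reagent_bottle: Bystander: white bottle, 60 mm diameter, 125 mm high; origin: centre of underside.
- vial: Bystander: small dark vial with a blue cap, 24 mm diameter, 52 mm high, on the table beside the shaker; origin: centre of underside.
- spare_knob: Bystander: spare blue wing knob, 46 mm wide, 36 mm high, standing on the table beside the shaker; origin: centre of underside.
- pipette: Bystander: black pipette 263 mm long lying on the table; origin under its handle's end, its x along the pipette.

How it is judged:
By the outcome, as a careful person would: the job done as asked, in the order asked, and still so for the second after the job is handed in, with the robot touching nothing.
It also fails if it takes over 72 s, if anything falls off the work surface, if the arm or the gripper's body presses on something with over 40 N, if the wrist force passes 120 N, or if a joint passes its speed limit or range.

## Working session

There is one attempt and no reset: what is moved stays moved. The work goes in short steps, Python scripts to look and compute and a tool call to move; the robot and the scene stay as the last step left them, time stands still between calls to the robot, and variables do not carry over. Pictures are saved under pics/ and viewed, and the job is handed in when it is done.

Besides the shell and the picture viewer there is one more tool, called after "Emit:" in YAML: its name, and indented under it one key for each argument. servo_tool: Moves the arm, as the interface text tells. Its arguments: {"type":"object","properties":{"motion":{"type":"array","items":{"type":"array","items":{"type":"number","minimum":-1,"maximum":1}}},"squeeze":{"type":"number"}},"required":["motion"]}

```bash
ls; mkdir -p pics; python3 - <<'E'
from plant import r
import cv2,numpy as np
s=r.read_state(); print({k:np.round(v,4) for k,v in s.items()})
for n in ["scene","top","wrist"]:
    f=r.grab_frame(n); cv2.imwrite(f"pics/{n}0.png",f["color"][:,:,::-1])
    print(n,{k:np.round(v,4) for k,v in f.items() if k!="color"})
E
```

```text
pics
{'time_s': np.float64(0.0), 'joint_pos': array([-1.5593,  0.3812,  1.2983,  0.    ,  1.4636, -0.2153]), 'dq': array([ 0.0005, -0.0007, -0.0005,  0.0011,  0.0001, -0.0019]), 'joint_efforts': array([-1.80000e-03, -4.48468e+01, -2.31279e+01, -3.00000e-04,
        4.70000e-03,  0.00000e+00]), 'tool_pos': array([ 0.1237, -0.5356,  0.2497]), 'orientation': array([-3.120e+00, -3.553e-01, -2.000e-04]), 'contact_force': array([-0.1868, -0.7727,  0.243 ]), 'ft_torque': array([ 0.0645,  0.0204, -0.009 ]), 'finger_gap': np.float64(0.0857)}
scene {'fx': np.float64(439.0409), 'fy': np.float64(439.0409), 'cx': np.float64(281.6791), 'cy': np.float64(210.962), 'R': array([[ 0.1305,  0.9914, -0.0045],
       [ 0.6581, -0.09  , -0.7475],
       [-0.7415,  0.0946, -0.6642]]), 't': array([-0.0746, -0.2717,  1.5203])}
top {'fx': np.float64(476.3157), 'fy': np.float64(476.3157), 'cx': np.float64(283.7058), 'cy': np.float64(212.0579), 'R': array([[ 0.0535, -0.9986, -0.0011],
       [-0.9767, -0.0521, -0.208 ],
       [ 0.2076,  0.0122, -0.9781]]), 't': array([-0.0128,  0.5066,  1.3036])}
wrist {'fx': np.float64(293.4084), 'fy': np.float64(293.4084), 'cx': np.float64(282.7667), 'cy': np.float64(212.6208), 'mount': array([[-1.000e-04, -9.657e-01, -2.598e-01,  6.600e-02],
       [ 1.000e+00, -2.000e-04,  4.000e-04, -1.200e-03],
       [-5.000e-04, -2.598e-01,  9.657e-01, -1.249e-01],
       [ 0.000e+00,  0.000e+00,  0.000e+00,  1.000e+00]])}
```

View pics/top0.png

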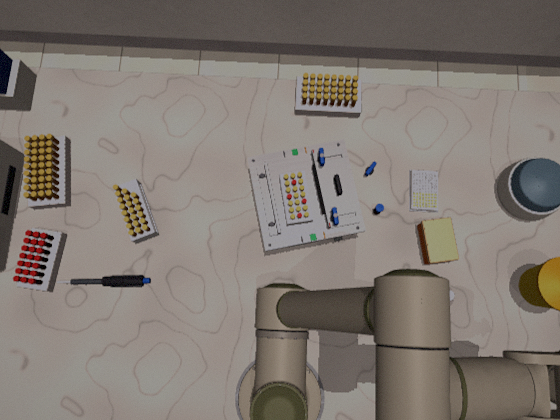

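View pics/scene0.png

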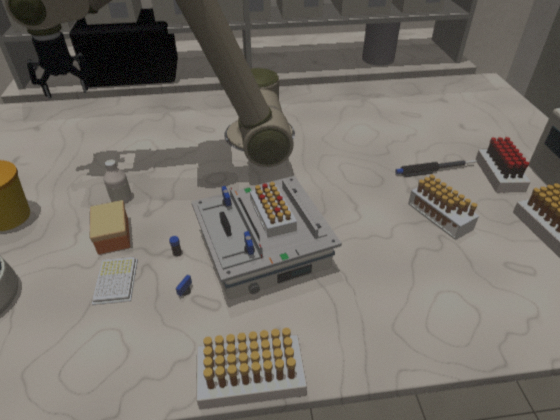

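View pics/wrist0.png

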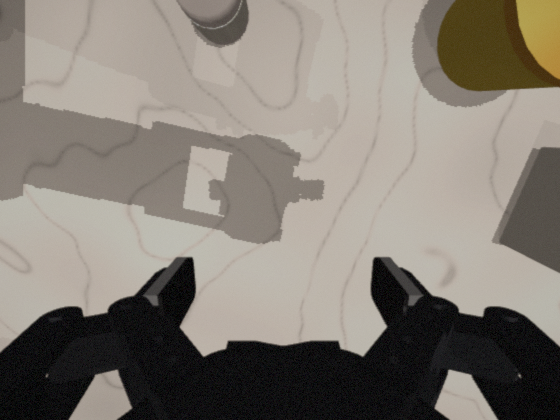

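The top view shows the shaker around (305,195) px, with green marks near (295,152) and (313,237), the bar's rib near (338,184), and the knobs near (321,157) and (335,216). I'll enlarge it and measure.

```bash
cat > h.py <<'E'
from plant import r
import cv2,numpy as np
from scipy.spatial.transform import Rotation as Ro
def cast(f,u,v,z,R=None,t=None):
    R=f["R"];t=f["t"]
    d=R.T@np.array([(u-f["cx"])/f["fx"],(v-f["cy"])/f["fy"],1.]);c=-R.T@t
    return c+d*(z-c[2])/d[2]
def wristRt(f,s):
    M=f["mount"];T=np.eye(4);T[:3,:3]=Ro.from_rotvec(s["orientation"]).as_matrix();T[:3,3]=s["tool_pos"]
    W=np.linalg.inv(T@M); f["R"]=W[:3,:3];f["t"]=W[:3,3]; return f
def proj(f,X):
    p=f["R"]@np.asarray(X)+f["t"]; return np.array([f["fx"]*p[0]/p[2]+f["cx"],f["fy"]*p[1]/p[2]+f["cy"]])
def blobs(img,lo,hi,mn=5):
    h=cv2.cvtColor(img,cv2.COLOR_RGB2HSV);m=cv2.inRange(h,np.array(lo),np.array(hi))
    n,l,st,c=cv2.connectedComponentsWithStats(m)
    return [(c[i],st[i]) for i in range(1,n) if st[i][4]>=mn],m
G=((40,90,60),(85,255,255)); B=((100,120,40),(130,255,255)); RED=((0,150,80),(8,255,255))
E
python3 - <<'E'
from h import *
f=r.grab_frame("top");im=f["color"]
for nm,c,z in (("g",G,.1),("b",B,.146),("r",RED,.1)):
    for cc,st in blobs(im,*c)[0]: print(nm,cc.round(1),st,cast(f,*cc,z).round(4))
c=im[130:260,235:395][:,:,::-1];cv2.imwrite("pics/topc.png",cv2.resize(c,(800,600)[:2] if 0 else (738,600),interpolation=cv2.INTER_CUBIC))
f=r.grab_frame("scene");im=f["color"]
for nm,c,z in (("g",G,.1),("b",B,.146)):
    for cc,st in blobs(im,*c)[0]: print(nm,cc.round(1),st,cast(f,*cc,z).round(4))
c=im[170:300,175:345][:,:,::-1];cv2.imwrite("pics/scenec.png",cv2.resize(c,(784,600),interpolation=cv2.INTER_CUBIC))
E
```

```text
g [294.6 151.7] [292 149   6   6  30] [ 0.6724 -0.0078  0.1   ]
g [312.8 236.7] [310 234   7   7  33] [ 0.4326 -0.0689  0.1   ]
b [320.5 150.7] [319 148   5   8  23] [ 0.6629 -0.0778  0.146 ]
b [321.8 160.8] [320 157   5   9  36] [ 0.6343 -0.0824  0.146 ]
b [370.2 168.4] [365 162  11  14  61] [ 0.6196 -0.2137  0.146 ]
b [379.1 207.6] [375 204   9   8  52] [ 0.5126 -0.2392  0.146 ]
b [333.7 210.5] [332 208   5   7  26] [ 0.4981 -0.1189  0.146 ]
b [335.5 220.6] [333 217   6   8  29] [ 0.4713 -0.1246  0.146 ]
b [145.7 280.1] [142 278   8   6  38] [0.2892 0.358  0.146 ]
r [293.7 181.6] [292 180   4   4  11] [ 0.5846 -0.0096  0.1   ]
r [288.9 196.2] [287 194   5   5  15] [0.5422 0.0016 0.1   ]
r [303.8 200.7] [302 199   4   5  13] [ 0.5316 -0.0399  0.1   ]
r [299.2 215.1] [298 213   4   5  10] [ 0.4904 -0.0292  0.1   ]
r [ 28.  233.1] [ 26 231   5   5  15] [0.4009 0.7062 0.1   ]
r [ 34.9 233.9] [ 32 232   7   5  19] [0.3996 0.687  0.1   ]
r [ 42.6 234.7] [ 40 233   6   5  19] [0.3987 0.6658 0.1   ]
r [ 25.8 240.1] [ 24 238   5   5  14] [0.3816 0.709  0.1   ]
r [ 33.2 241.3] [ 30 239   7  
[... 1001 characters left out ...]
1   ]
r [ 23.2 279.1] [ 21 277   5   5  18] [0.2769 0.6986 0.1   ]
r [ 30.5 280.6] [ 28 279   6   5  14] [0.2738 0.6783 0.1   ]
g [247.2 189.5] [245 188   5   4  16] [ 0.4331 -0.0705  0.1   ]
g [283.8 256.1] [280 254   8   6  34] [ 0.6741 -0.0085  0.1   ]
b [400.3 169.8] [398 169   5   3  11] [0.464  0.3171 0.146 ]
b [223.6 187.6] [222 187   4   3   8] [ 0.4756 -0.1279  0.146 ]
b [226.2 195.2] [224 193   6   6  24] [ 0.5051 -0.1226  0.146 ]
b [246.5 233.3] [245 232   5   4  15] [ 0.6399 -0.0843  0.146 ]
b [173.5 239.5] [170 237   8   6  40] [ 0.6376 -0.2386  0.146 ]
b [249.2 243. ] [246 240   7   7  33] [ 0.6695 -0.0808  0.146 ]
b [182.9 282.1] [177 276  13  14  58] [ 0.7566 -0.2147  0.146 ]
```

View pics/topc.png

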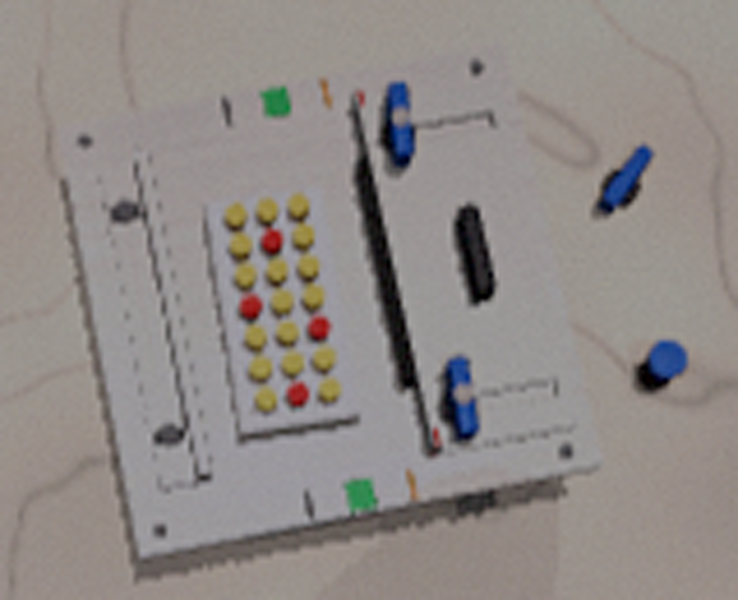

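View pics/scenec.png

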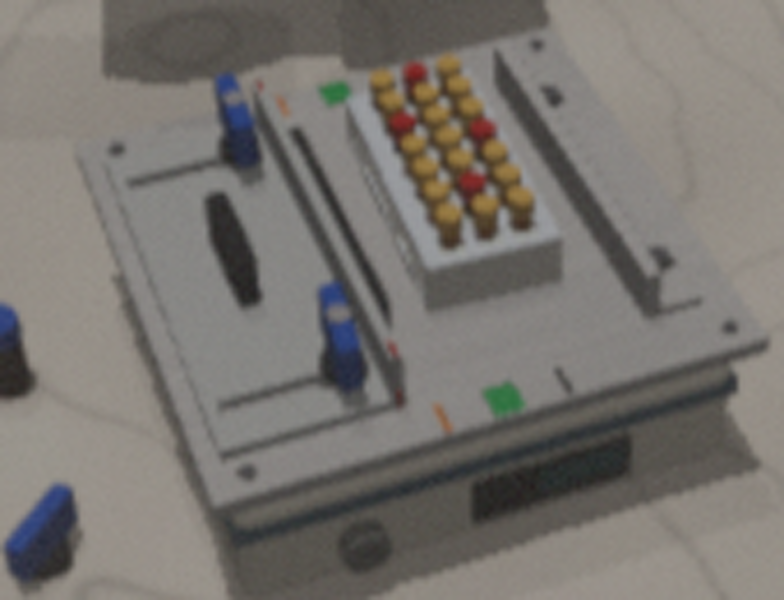

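Marks are at about (0.673,-0.008) and (0.433,-0.070). They are 0.248 m apart, as they should be, so the shaker heading is about 0.249 rad. I'm moving over it for a close wrist view.

Emit:
servo_tool:
  motion:
    - [0,0,0,0.888,-0.772,-0.1,1]
    - [0,0,0,0.888,-0.772,-0.1,1]
    - [0,0,0,0.888,-0.772,-0.1,1]
    - [0,0,0,0.888,-0.772,-0.1,1]
    - [0,0,0,0.888,-0.772,-0.1,1]
    - [0,0,0,0.888,-0.772,-0.1,1]
    - [0,0,0,0.888,-0.772,-0.1,1]
    - [0,0,0,0.888,-0.772,-0.1,1]

```text
time_s: 1.05
tool_pos: [0.297, -0.2974, 0.2755]
orientation: [3.12, 0.359, 0.0]
contact_force: [0.4, 0.7, 0.0]
finger_gap: 0.0853
```

Emit:
servo_tool:
  motion:
    - [-0.0,0,-0.0035,0.888,-0.772,-0.1,0.5]
    - [0,0,-0.0035,0.888,-0.772,-0.1,0.5]
    - [0,0,-0.0035,0.888,-0.772,-0.1,0.5]
    - [0,0,-0.0035,0.888,-0.772,-0.1,0.5]
    - [0,0,-0.0035,0.888,-0.772,-0.1,0.5]
    - [0,0,-0.0035,0.888,-0.772,-0.1,0.5]
    - [0,0,-0.0035,0.888,-0.772,-0.1,0.5]
    - [0,0,-0.0035,0.888,-0.772,-0.1,0.5]
    - [0,0,-0.0035,0.888,-0.772,-0.1,0.5]
    - [0,0,-0.0035,0.888,-0.772,-0.1,0.5]

```text
time_s: 2.05
tool_pos: [0.4691, -0.0614, 0.3002]
orientation: [-3.118, -0.386, 0.001]
contact_force: [-0.2, 0.5, -0.3]
finger_gap: 0.0425
```

```bash
python3 - <<'E'
from h import *
s=r.read_state();f=r.grab_frame("wrist");wristRt(f,s)
print({k:np.round(s[k],4) for k in ("time_s","joint_pos","tool_pos","orientation","contact_force","finger_gap")})
cv2.imwrite("pics/w1.png",f["color"][:,:,::-1])
np.savez("w1.npz",**f)
im=f["color"]
for nm,c,z in (("g",G,.1),("b",B,.146),("r",RED,.1)):
    for cc,st in blobs(im,*c,10)[0]: print(nm,cc.round(1),st,cast(f,*cc,z).round(4))
E
```

```text
{'time_s': np.float64(2.05), 'joint_pos': array([-3.8110e-01,  2.0980e-01,  1.4003e+00, -2.0000e-04,  1.5318e+00,
        9.4360e-01]), 'tool_pos': array([ 0.4691, -0.0614,  0.3002]), 'orientation': array([-3.1178e+00, -3.8560e-01,  6.0000e-04]), 'contact_force': array([-0.234 ,  0.4524, -0.3083]), 'finger_gap': np.float64(0.0425)}
g [281.  224.5] [275 218  13  14 181] [ 0.4335 -0.0671  0.1   ]
b [352.3  19.1] [343   0  21  39 568] [ 0.6367 -0.0781  0.146 ]
b [454.1  68.4] [434  52  42  33 515] [ 0.6222 -0.1756  0.146 ]
b [443.  171.2] [432 163  23  18 324] [ 0.5364 -0.2002  0.146 ]
b [344.9 196.3] [337 174  19  48 579] [ 0.4905 -0.117   0.146 ]
r [252.1  76.6] [246  69  13  16 168] [ 5.796e-01 -2.000e-04  1.000e-01]
r [231.3 120.2] [225 114  14  13 147] [0.5328 0.0118 0.1   ]
r [271.5 142.6] [266 137  12  12 114] [ 0.5208 -0.0348  0.1   ]
r [251.3 181.4] [245 175  13  14 109] [ 0.4743 -0.0228  0.1   ]
```

View pics/w1.png

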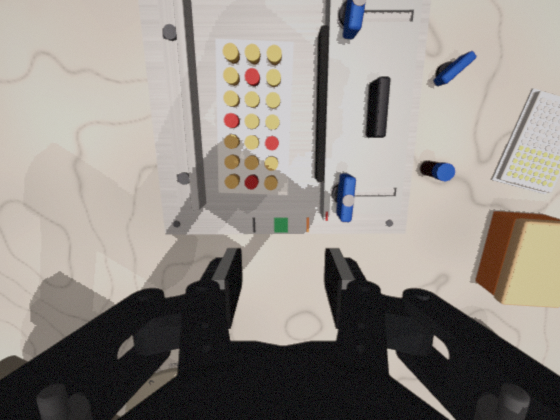

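The wrist view shows the near green mark (281,224), near knob (345,196), far knob (353,19, cut off at the top), rib (378,107), strip (322,105), fence (195,100), and a red pointer (326,215). Next I'll measure the rib, the strip and the rack.

```bash
python3 - <<'E'
from h import *
f=dict(np.load("w1.npz"));im=f["color"]
print("cam",-f["R"].T@f["t"])
g=cv2.cvtColor(im,cv2.COLOR_RGB2GRAY)
m=(g<70).astype(np.uint8); m[240:]=0
n,l,st,c=cv2.connectedComponentsWithStats(m)
th=0.249;X=np.array([np.cos(th),np.sin(th)]);Y=np.array([-X[1],X[0]])
M=np.array([.553,-.0385])
for i in range(1,n):
    if st[i][4]<60: continue
    cn,_=cv2.findContours((l==i).astype(np.uint8),0,2)
    rc=cv2.minAreaRect(cn[0]);print(st[i],c[i].round(1),rc)
    for p in cv2.boxPoints(rc):
        print("   ",p.round(1),[np.round([(cast(f,*p,z)[:2]-M)@X,(cast(f,*p,z)[:2]-M)@Y],4) for z in (.106,.14)])
c=im[0:250,130:440][:,:,::-1];cv2.imwrite("pics/w1c.png",cv2.resize(c,(744,600),interpolation=cv2.INTER_CUBIC))
E
```

```text
cam [ 0.5328095  -0.04414297  0.42512051]
[339   0  21  39 434] [347.   19.9] ((347.8235778808594, 19.294116973876953), (38.32062911987305, 17.46256446838379), 75.96376037597656)
    [334.7   2.8] [array([ 0.0981, -0.05  ]), array([ 0.0854, -0.0448])]
    [351.6  -1.4] [array([ 0.1016, -0.0658]), array([ 0.0885, -0.0589])]
    [360.9  35.8] [array([ 0.0703, -0.0767]), array([ 0.0606, -0.0685])]
    [344.  40.] [array([ 0.0667, -0.0604]), array([ 0.0574, -0.054 ])]
[ 315   24   14  158 1488] [321.1 101.9] ((320.8248596191406, 102.42984008789062), (10.059284210205078, 157.1763153076172), 1.8476104736328125)
    [313.3 180.8] [array([-0.071 , -0.0339]), array([-0.0657, -0.0303])]
    [318.3  23.7] [array([ 0.0808, -0.0351]), array([ 0.0699, -0.0314])]
    [328.4  24. ] [array([ 0.0805, -0.0447]), array([ 0.0697, -0.04  ])]
    [323.3 181.1] [array([-0.0714, -0.0449]), array([-0.066 , -0.0401])]
[434  53  35  33 304] [445.7  70.1] ((448.4837951660156, 65.95323181152344), (15.439326286315918, 44.230098724365234), 37.1847038269043)
    [429.   78.9] [array([ 0.0316, -0.1475]), array([ 0.02
[... 1593 characters left out ...]
8303833008, 44.31099319458008), 15.018359184265137)
    [325.8 214.2] [array([-0.1089, -0.0489]), array([-0.0995, -0.0437])]
    [337.3 171.4] [array([-0.0608, -0.0597]), array([-0.0565, -0.0534])]
    [352.4 175.5] [array([-0.0652, -0.0764]), array([-0.0605, -0.0683])]
    [340.9 218.3] [array([-0.1137, -0.0662]), array([-0.1039, -0.0592])]
[487 212  69  28 735] [506.8 224. ] ((521.0, 225.5), (27.0, 68.0), 90.0)
    [487. 212.] [array([-0.1069, -0.2304]), array([-0.0978, -0.2059])]
    [555. 212.] [array([-0.1072, -0.307 ]), array([-0.098 , -0.2743])]
    [555. 239.] [array([-0.1395, -0.3147]), array([-0.1268, -0.2812])]
    [487. 239.] [array([-0.1392, -0.2361]), array([-0.1266, -0.211 ])]
```

View pics/w1c.png

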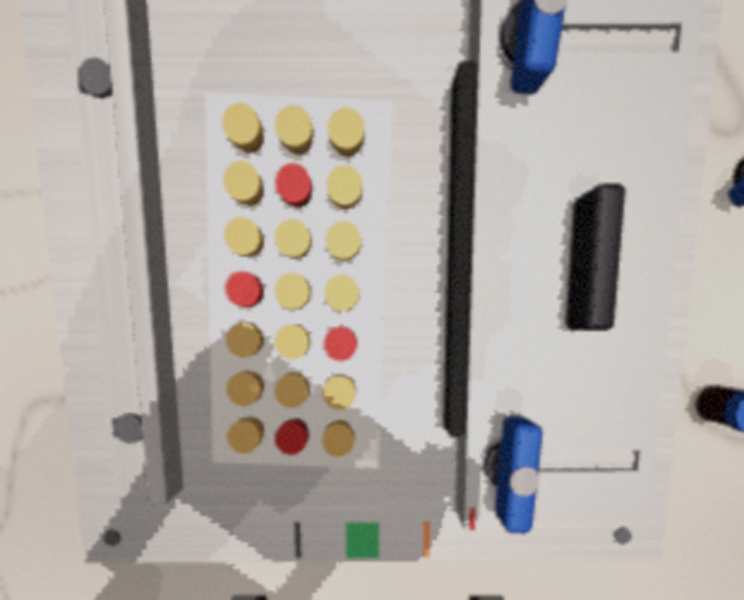

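Relative to the mark, the rib is at about (+1, -91) mm and the strip face at about -34 mm, so about 44 mm of travel is expected. I'm hovering over the rib.

Emit:
servo_tool:
  motion:
    - [0,0,0,0.355,0.358,0.3,0.45]
    - [0,0,0,0.355,0.358,0.4,0.45]
    - [0,0,0,0.355,0.358,0.4,0.45]
    - [0,0,0,0.355,0.358,0.4,0.45]
    - [0,0,0,0.355,0.358,0.4,0.45]
    - [0,0,0,0.355,0.358,0.4,0.45]

```text
time_s: 2.7
tool_pos: [0.5771, -0.125, 0.2015]
orientation: [3.117, 0.389, 0.002]
contact_force: [0.3, -0.6, 0.4]
finger_gap: 0.0385
```

```bash
cat > look.py <<'E'
import sys
from h import *
s=r.read_state();f=r.grab_frame("wrist");wristRt(f,s)
print({k:np.round(s[k],4) for k in ("time_s","joint_pos","tool_pos","orientation","contact_force","finger_gap")})
cv2.imwrite(f"pics/{sys.argv[1]}.png",f["color"][:,:,::-1]);np.savez(sys.argv[1]+".npz",**f)
for z in (.1,.106,.13,.14): print(z,"tcp projects",proj(f,[*s["tool_pos"][:2],z]).round(1))
for nm,c,z in (("g",G,.1),("b",B,.146)):
    for cc,st in blobs(f["color"],*c,20)[0]: print(nm,cc.round(1),st,cast(f,*cc,z).round(4))
E
python3 look.py w2
```

```text
{'time_s': np.float64(2.7), 'joint_pos': array([-4.1360e-01,  4.8810e-01,  1.2637e+00,  1.0000e-04,  1.3886e+00,
        9.0890e-01]), 'tool_pos': array([ 0.5771, -0.125 ,  0.2015]), 'orientation': array([3.1169e+00, 3.8900e-01, 1.6000e-03]), 'contact_force': array([ 0.3342, -0.5528,  0.3912]), 'finger_gap': np.float64(0.0385)}
0.1 tcp projects [284.1 218.8]
0.106 tcp projects [284.1 221. ]
0.13 tcp projects [284.3 230.7]
0.14 tcp projects [284.4 235.4]
g [149.9  47.7] [138  34  25  29 637] [ 0.6742 -0.0041  0.1   ]
g [178.7 353.9] [175 348   8  12  71] [ 0.4284 -0.0631  0.1   ]
b [242.1 100.2] [ 229   59   27   83 1452] [ 0.6532 -0.0803  0.146 ]
b [408.3 145.3] [385 128  48  37 799] [ 0.6528 -0.1824  0.146 ]
b [396.1 269.3] [383 257  27  26 480] [ 0.5743 -0.2031  0.146 ]
b [251.  322.4] [241 303  20  39 644] [ 0.5103 -0.1176  0.146 ]
```

View pics/w2.png

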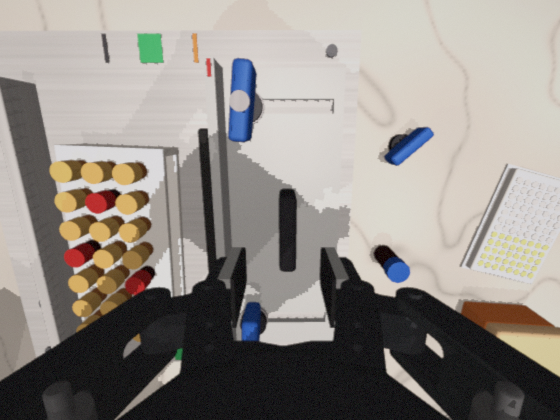

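The rib's top sits at (287,231) px, against a TCP projection of (284,235), so it is centred to about 2 mm. The left finger clears the flange. Descending and gripping.

Emit:
servo_tool:
  motion:
    - [0,0,0,0.01,0.006,0.12,0.45]
    - [0,0,0,0.01,0.006,0.2,0.45]
    - [0,0,0,0.01,0.006,0.26,0.45]
    - [0,0,0,0.01,0.006,0.284,0.45]
    - [0,0,0,0.01,0.006,0.284,0.45]
    - [0,0,0,0.01,0.006,0.284,0.3]
    - [0,0,0,0.01,0.006,0.284,0.0]
    - [0,0,0,0.01,0.006,0.284,0.0]
    - [0,0,0,0.01,0.006,0.284,0.0]
    - [0,0,0,0.01,0.006,0.284,0.0]
    - [0,0,0,0.01,0.006,0.284,0.0]
    - [0,0,0,0.01,0.006,0.284,0.0]
  squeeze: 60

```text
time_s: 3.95
tool_pos: [0.5809, -0.1262, 0.1309]
orientation: [3.115, 0.39, 0.004]
contact_force: [-0.5, -1.5, 6.3]
finger_gap: 0.0107
```

```bash
python3 look.py w3;python3 - <<'E'
from h import *
f=r.grab_frame("top");np.savez("t3.npz",**f);im=f["color"]
c=im[130:260,235:395][:,:,::-1];cv2.imwrite("pics/t3.png",cv2.resize(c,(738,600),interpolation=cv2.INTER_CUBIC))
E
```

```text
{'time_s': np.float64(3.95), 'joint_pos': array([-4.1270e-01,  5.6240e-01,  1.3518e+00, -4.0000e-04,  1.2244e+00,
        9.0940e-01]), 'tool_pos': array([ 0.5809, -0.1262,  0.1309]), 'orientation': array([3.1155, 0.3896, 0.0036]), 'contact_force': array([-0.5127, -1.5054,  6.2896]), 'finger_gap': np.float64(0.0107)}
0.1 tcp projects [284.7 253.4]
0.106 tcp projects [284.8 257.7]
0.13 tcp projects [285.2 278.3]
0.14 tcp projects [285.5 289.1]
g [80.  16.9] [  61    0   39   35 1198] [ 0.6723 -0.0043  0.1   ]
b [212.3  86.7] [ 188   16   48  140 4738] [ 0.6538 -0.0811  0.146 ]
b [443.1 153.3] [ 411  130   67   49 1541] [ 0.6523 -0.1677  0.146 ]
b [428.1 305.4] [411 295  33  25 374] [ 0.5915 -0.1858  0.146 ]
```

View pics/w3.png

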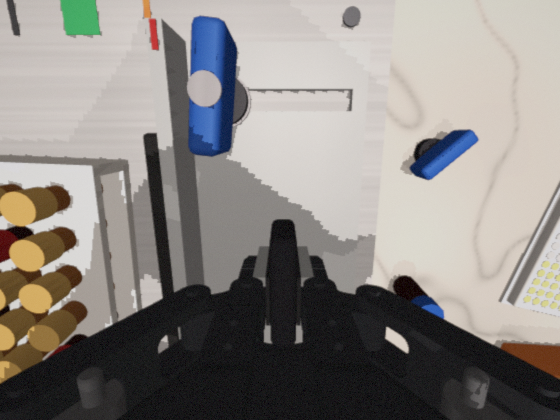

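The grip is good (gap 10.7 mm on the rib). There is a 6 N upward force, so I'll unload 1 mm upward and then start sliding slowly to measure drag.

Emit:
servo_tool:
  motion:
    - [0,0,0,0,0,-0.004,0]
    - [0,0,0,0,0,-0.004,0]
    - [0,0,0,0,0,-0.004,0]

```text
time_s: 4.35
tool_pos: [0.5808, -0.1261, 0.1309]
orientation: [3.116, 0.389, 0.002]
contact_force: [1.5, -4.2, 2.1]
finger_gap: 0.0113
```

Emit:
servo_tool:
  motion:
    - [0,0,0,0,-0.008,0,0]
    - [0,0,0,0,-0.016,0,0]
    - [0,0,0,0,-0.024,0,0]
    - [0,0,0,0,-0.032,0,0]

```text
time_s: 4.75
tool_pos: [0.5789, -0.1192, 0.1309]
orientation: [3.115, 0.388, 0.002]
contact_force: [1.1, -7.6, 2.0]
finger_gap: 0.0111
```

Emit:
servo_tool:
  motion:
    - [0,0,0,0,-0.008,0,0]
    - [0,0,0,0,-0.016,0,0]
    - [0,0,0,0,-0.024,0,0]
    - [0,0,0,0,-0.032,0,0]

```text
time_s: 5.15
tool_pos: [0.5769, -0.1114, 0.1309]
orientation: [3.115, 0.389, 0.002]
contact_force: [2.6, -8.7, 2.1]
finger_gap: 0.011
```

Emit:
servo_tool:
  motion:
    - [0,0,0,0,-0.002,0,0]
    - [0,0,0,0,-0.004,0,0]
    - [0,0,0,0,-0.006,0,0]
    - [0,0,0,0,-0.008,0,0]

```text
time_s: 5.55
tool_pos: [0.5764, -0.1094, 0.1309]
orientation: [3.115, 0.389, 0.002]
contact_force: [1.3, -8.8, 1.9]
finger_gap: 0.0112
```

Emit:
servo_tool:
  motion:
    - [0,0,0,0,-0.002,0,0]
    - [0,0,0,0,-0.004,0,0]

```text
time_s: 5.75
tool_pos: [0.5762, -0.1085, 0.1309]
orientation: [3.115, 0.389, 0.002]
contact_force: [1.9, -8.1, 2.2]
finger_gap: 0.011
```

```bash
python3 look.py w4;python3 - <<'E'
from h import *
for k in range(3):
  s=r.read_state();print(s["contact_force"].round(2),s["tool_pos"].round(5))
f=r.grab_frame("top");np.savez("t4.npz",**f);im=f["color"]
f=r.grab_frame("scene");np.savez("s4.npz",**f);im=f["color"]
c=im[170:300,175:345][:,:,::-1];cv2.imwrite("pics/s4.png",cv2.resize(c,(784,600),interpolation=cv2.INTER_CUBIC))
for k in range(3):
  s=r.read_state();print(s["contact_force"].round(2),s["tool_pos"].round(5))
E
```

```text
{'time_s': np.float64(5.75), 'joint_pos': array([-0.3873,  0.5501,  1.3758, -0.0017,  1.2131,  0.9359]), 'tool_pos': array([ 0.5762, -0.1085,  0.1309]), 'orientation': array([3.1148e+00, 3.8850e-01, 2.3000e-03]), 'contact_force': array([ 1.8536, -8.1068,  2.2499]), 'finger_gap': np.float64(0.011)}
0.1 tcp projects [284.6 253.3]
0.106 tcp projects [284.7 257.6]
0.13 tcp projects [285.2 278.3]
0.14 tcp projects [285.5 289.1]
g [119.3  16.4] [ 100    0   39   34 1165] [ 0.6724 -0.0045  0.1   ]
b [259.3  83.6] [ 238   16   42  139 3575] [ 0.6541 -0.0791  0.146 ]
b [466.7 152.8] [ 433  130   70   49 1645] [ 0.6499 -0.1585  0.146 ]
b [448.4 309.9] [430 295  37  33 770] [ 0.5868 -0.1774  0.146 ]
[ 2.12 -8.78  1.29] [ 0.57616 -0.10843  0.1309 ]
[ 2.12 -8.78  1.29] [ 0.57616 -0.10843  0.1309 ]
[ 2.12 -8.78  1.29] [ 0.57616 -0.10843  0.1309 ]
[ 2.44 -7.31  1.79] [ 0.5762  -0.10843  0.13088]
[ 2.44 -7.31  1.79] [ 0.5762  -0.10843  0.13088]
[ 2.44 -7.31  1.79] [ 0.5762  -0.10843  0.13088]
```

View pics/w4.png

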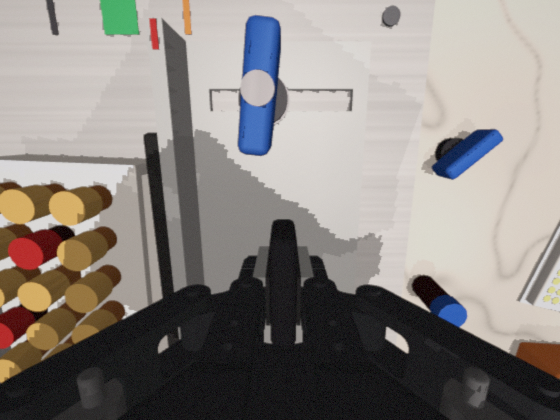

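View pics/s4.png

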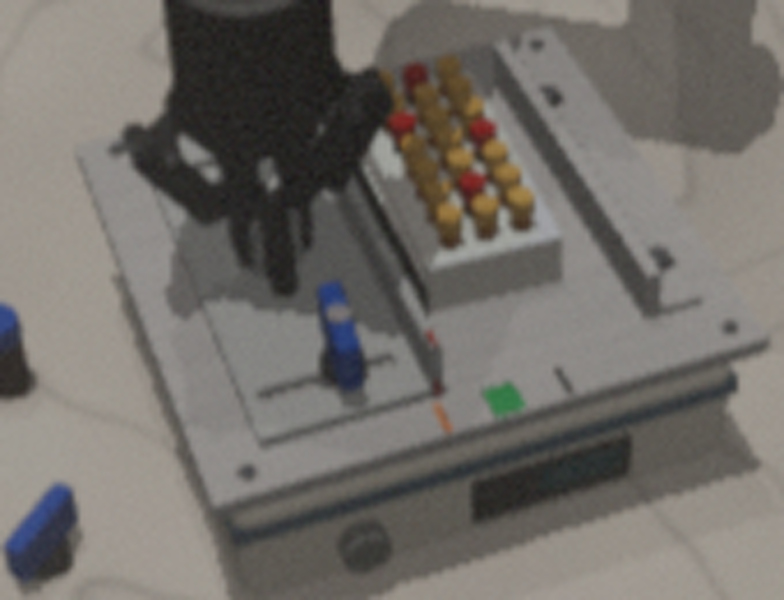

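The drag is about 8.8 N (readings 8.3–9.1). The strip is now nearly at the rack. Continuing in checked steps.

Emit:
servo_tool:
  motion:
    - [0,0,0,0,-0.006,0,0]
    - [0,0,0,0,-0.012,0,0]
    - [0,0,0,0,-0.018,0,0]
    - [0,0,0,0,-0.024,0,0]

```text
time_s: 6.3
tool_pos: [0.5748, -0.1027, 0.1309]
orientation: [3.115, 0.388, 0.002]
contact_force: [2.5, -7.3, 2.7]
finger_gap: 0.0112
```

Emit:
servo_tool:
  motion:
    - [0,0,0,0,-0.006,0,0]
    - [0,0,0,0,-0.012,0,0]
    - [0,0,0,0,-0.018,0,0]
    - [0,0,0,0,-0.024,0,0]

```text
time_s: 6.7
tool_pos: [0.5733, -0.097, 0.1309]
orientation: [3.114, 0.388, 0.003]
contact_force: [2.6, -8.9, 1.9]
finger_gap: 0.0108
```

Emit:
servo_tool:
  motion:
    - [0,0,0,0,-0.006,0,0]
    - [0,0,0,0,-0.012,0,0]

```text
time_s: 6.9
tool_pos: [0.5726, -0.0941, 0.1309]
orientation: [3.115, 0.388, 0.003]
contact_force: [2.9, -9.3, 1.2]
finger_gap: 0.0108
```

```bash
python3 look.py w5; python3 - <<'E'
from h import *
f=r.grab_frame("scene");im=f["color"]
c=im[170:300,175:345][:,:,::-1];cv2.imwrite("pics/s5.png",cv2.resize(c,(784,600),interpolation=cv2.INTER_CUBIC))
f=r.grab_frame("top");im=f["color"]
c=im[130:260,235:395][:,:,::-1];cv2.imwrite("pics/t5.png",cv2.resize(c,(738,600),interpolation=cv2.INTER_CUBIC))
E
```

```text
{'time_s': np.float64(6.9), 'joint_pos': array([-0.3661,  0.5408,  1.394 , -0.002 ,  1.2039,  0.9573]), 'tool_pos': array([ 0.5726, -0.0941,  0.1309]), 'orientation': array([3.1145e+00, 3.8840e-01, 2.5000e-03]), 'contact_force': array([ 2.8831, -9.2558,  1.1546]), 'finger_gap': np.float64(0.0108)}
0.1 tcp projects [284.6 253.4]
0.106 tcp projects [284.7 257.6]
0.13 tcp projects [285.2 278.3]
0.14 tcp projects [285.5 289.1]
g [149.1  12. ] [133   0  36  35 781] [ 0.674  -0.0033  0.1   ]
b [304.6  44.7] [ 284   16   40   64 1800] [ 0.666  -0.0768  0.146 ]
b [294.8 127.4] [ 278   94   38   61 1582] [ 0.6394 -0.0804  0.146 ]
b [485.7 152.9] [ 450  130   73   49 1735] [ 0.648  -0.1509  0.146 ]
b [466.  311.5] [447 295  38  34 896] [ 0.5843 -0.1707  0.146 ]
```

View pics/s5.png

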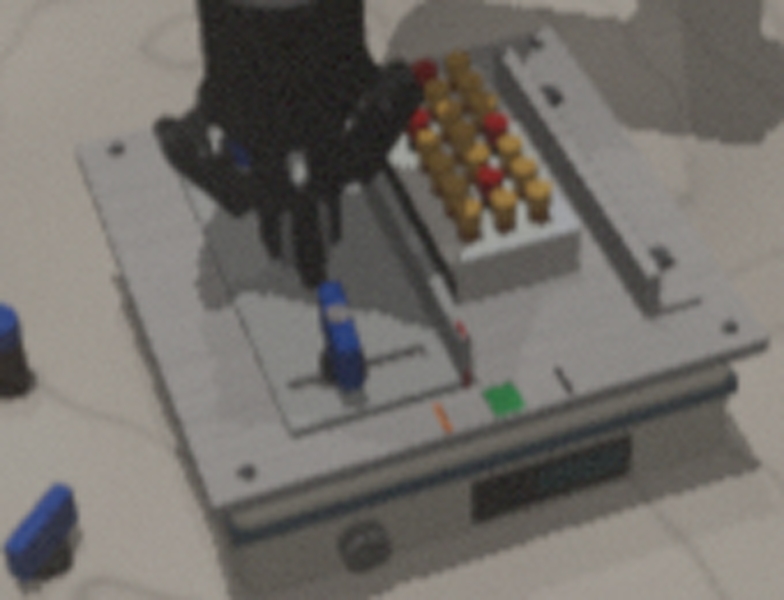

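View pics/t5.png

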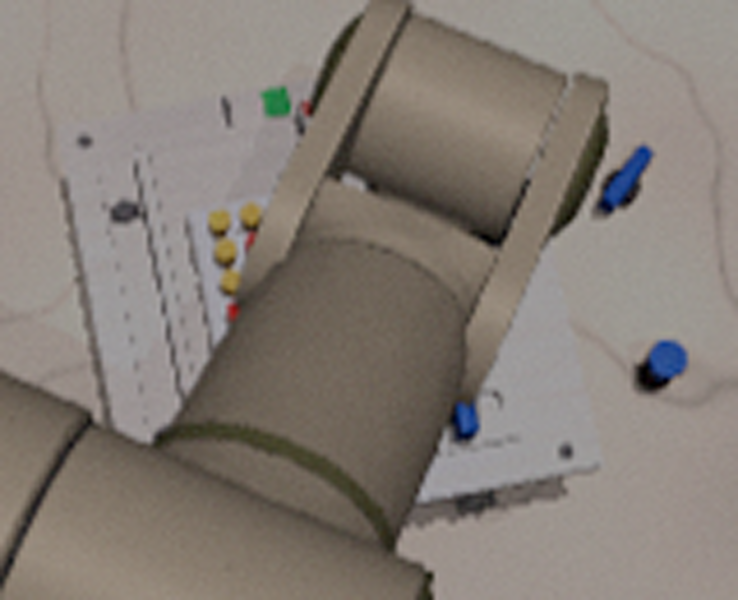

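The strip is now pushing the rack, and about 10 mm of gap to the fence remains. I'll use finer steps.

Emit:
servo_tool:
  motion:
    - [0,0,0,0,-0.003,0,0]
    - [0,0,0,0,-0.006,0,0]
    - [0,0,0,0,-0.009,0,0]
    - [0,0,0,0,-0.012,0,0]

```text
time_s: 7.45
tool_pos: [0.5718, -0.0912, 0.1309]
orientation: [3.114, 0.389, 0.003]
contact_force: [2.4, -8.4, 2.3]
finger_gap: 0.0111
```

```bash
python3 - <<'E'
from h import *
f=r.grab_frame("scene");im=f["color"]
c=im[170:300,175:345][:,:,::-1];cv2.imwrite("pics/s6.png",cv2.resize(c,(784,600),interpolation=cv2.INTER_CUBIC))
E
```

```text
(no output)
```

View pics/s6.png

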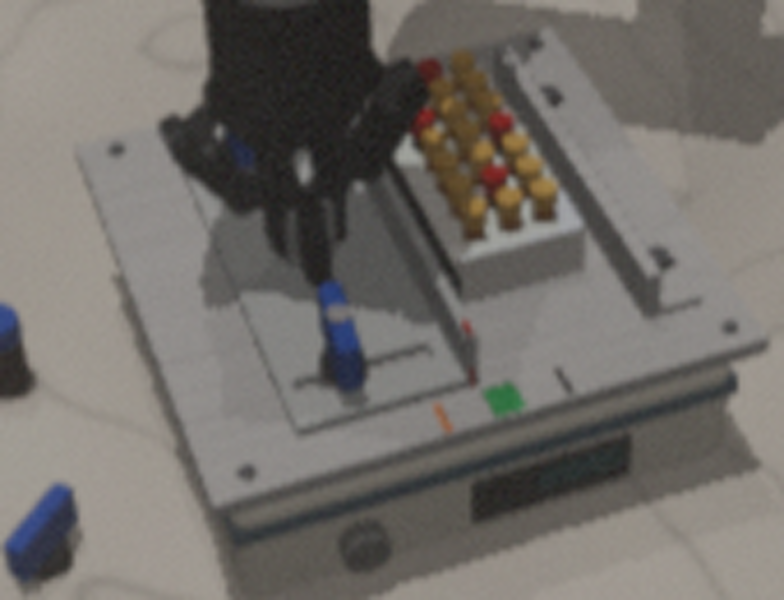

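Emit:
servo_tool:
  motion:
    - [0,0,0,0,-0.002,0,0]
    - [0,0,0,0,-0.004,0,0]
    - [0,0,0,0,-0.006,0,0]

```text
time_s: 7.8
tool_pos: [0.5715, -0.0898, 0.1309]
orientation: [3.114, 0.388, 0.003]
contact_force: [2.1, -9.1, 3.4]
finger_gap: 0.0109
```

Emit:
servo_tool:
  motion:
    - [0,0,0,0,-0.002,0,0]
    - [0,0,0,0,-0.004,0,0]

```text
time_s: 8.0
tool_pos: [0.5712, -0.0888, 0.1309]
orientation: [3.115, 0.388, 0.002]
contact_force: [2.1, -8.7, 2.4]
finger_gap: 0.0107
```

Emit:
servo_tool:
  motion:
    - [0,0,0,0,-0.002,0,0]
    - [0,0,0,0,-0.004,0,0]

```text
time_s: 8.2
tool_pos: [0.571, -0.0878, 0.1309]
orientation: [3.115, 0.389, 0.002]
contact_force: [2.9, -8.8, 1.9]
finger_gap: 0.0109
```

Emit:
servo_tool:
  motion:
    - [0,0,0,0,-0.002,0,0]
    - [0,0,0,0,-0.004,0,0]

```text
time_s: 8.4
tool_pos: [0.5707, -0.0869, 0.1309]
orientation: [3.115, 0.388, 0.002]
contact_force: [2.6, -9.0, 2.8]
finger_gap: 0.0108
```

```bash
python3 - <<'E'
from h import *
f=r.grab_frame("scene");im=f["color"]
c=im[170:300,175:345][:,:,::-1];cv2.imwrite("pics/s7.png",cv2.resize(c,(784,600),interpolation=cv2.INTER_CUBIC))
E
```

```text
(no output)
```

View pics/s7.png

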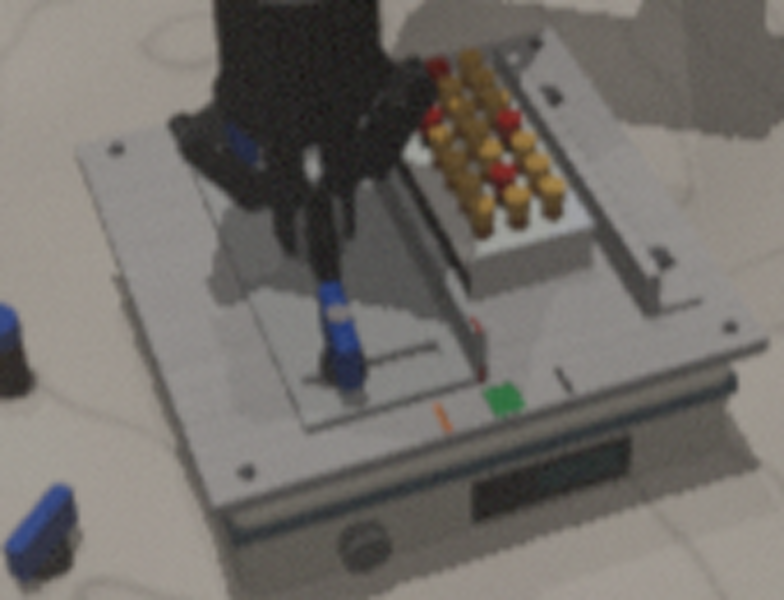

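Emit:
servo_tool:
  motion:
    - [0,0,0,0,-0.002,0,0]
    - [0,0,0,0,-0.004,0,0]

```text
time_s: 8.65
tool_pos: [0.5705, -0.0859, 0.1309]
orientation: [3.115, 0.388, 0.002]
contact_force: [2.8, -8.7, 2.4]
finger_gap: 0.0112
```

Emit:
servo_tool:
  motion:
    - [0,0,0,0,-0.002,0,0]
    - [0,0,0,0,-0.004,0,0]

```text
time_s: 8.85
tool_pos: [0.5703, -0.0849, 0.1309]
orientation: [3.115, 0.388, 0.002]
contact_force: [1.9, -9.0, 1.7]
finger_gap: 0.011
```

Emit:
servo_tool:
  motion:
    - [0,0,0,0,-0.002,0,0]

```text
time_s: 8.95
tool_pos: [0.5701, -0.0845, 0.1309]
orientation: [3.115, 0.388, 0.003]
contact_force: [2.3, -8.9, 1.4]
finger_gap: 0.0106
```

```bash
python3 - <<'E'
from h import *
f=r.grab_frame("scene");im=f["color"]
c=im[170:300,175:345][:,:,::-1];cv2.imwrite("pics/s8.png",cv2.resize(c,(784,600),interpolation=cv2.INTER_CUBIC))
E
```

```text
(no output)
```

View pics/s8.png

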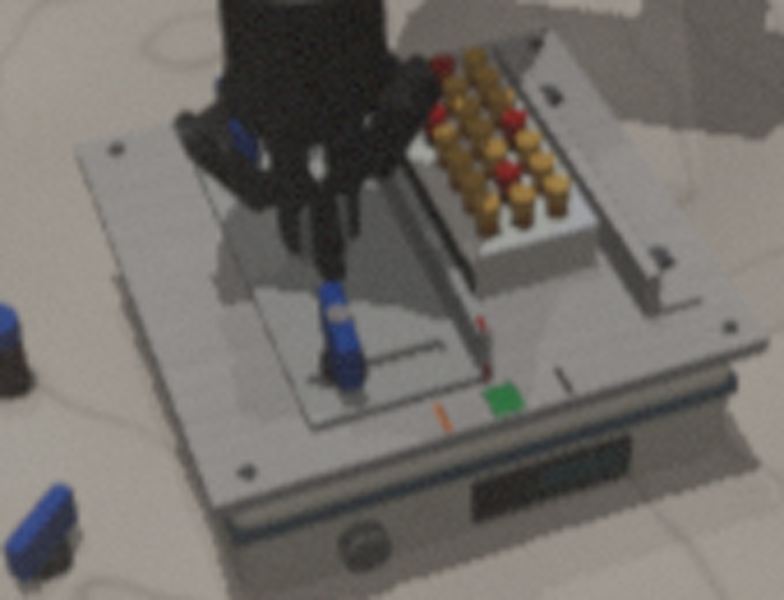

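Emit:
servo_tool:
  motion:
    - [0,0,0,0,-0.002,0,0]
    - [0,0,0,0,-0.004,0,0]

```text
time_s: 9.2
tool_pos: [0.5699, -0.0835, 0.1309]
orientation: [3.115, 0.388, 0.003]
contact_force: [2.5, -10.0, 1.1]
finger_gap: 0.0113
```

Emit:
servo_tool:
  motion:
    - [0,0,0,0,-0.002,0,0]
    - [0,0,0,0,-0.003,0,0]

```text
time_s: 9.4
tool_pos: [0.5697, -0.0827, 0.1309]
orientation: [3.115, 0.389, 0.002]
contact_force: [2.0, -9.2, 1.4]
finger_gap: 0.0112
```

Emit:
servo_tool:
  motion:
    - [0,0,0,0,-0.002,0,0]

```text
time_s: 9.5
tool_pos: [0.5696, -0.0823, 0.1309]
orientation: [3.115, 0.388, 0.003]
contact_force: [2.5, -8.4, 2.9]
finger_gap: 0.0108
```

Emit:
servo_tool:
  motion:
    - [0,0,0,0,-0.002,0,0]

```text
time_s: 9.6
tool_pos: [0.5694, -0.0818, 0.1309]
orientation: [3.115, 0.388, 0.002]
contact_force: [2.2, -8.0, 2.6]
finger_gap: 0.011
```

Emit:
servo_tool:
  motion:
    - [0,0,0,0,-0.002,0,0]

```text
time_s: 9.7
tool_pos: [0.5693, -0.0813, 0.1309]
orientation: [3.115, 0.389, 0.003]
contact_force: [2.4, -8.4, 2.0]
finger_gap: 0.011
```

```bash
python3 look.py w9; python3 - <<'E'
from h import *
f=r.grab_frame("scene");im=f["color"]
c=im[170:270,245:345][:,:,::-1];cv2.imwrite("pics/s9.png",cv2.resize(c,(600,600),interpolation=cv2.INTER_CUBIC))
E
```

```text
{'time_s': np.float64(9.7), 'joint_pos': array([-0.3468,  0.533 ,  1.4092, -0.002 ,  1.1966,  0.9765]), 'tool_pos': array([ 0.5693, -0.0813,  0.1309]), 'orientation': array([3.1145e+00, 3.8860e-01, 2.5000e-03]), 'contact_force': array([ 2.4057, -8.4088,  1.965 ]), 'finger_gap': np.float64(0.011)}
0.1 tcp projects [284.6 253.4]
0.106 tcp projects [284.7 257.6]
0.13 tcp projects [285.2 278.3]
0.14 tcp projects [285.5 289.1]
g [181.   15.4] [ 162    0   37   34 1078] [ 0.673 -0.005  0.1  ]
b [334.2  84.6] [ 309   16   54  139 4061] [ 0.6533 -0.0772  0.146 ]
b [503.4 152.6] [ 470  130   71   49 1787] [ 0.6464 -0.1444  0.146 ]
b [482.3 311.4] [463 295  39  34 914] [ 0.5828 -0.1646  0.146 ]
```

View pics/s9.png

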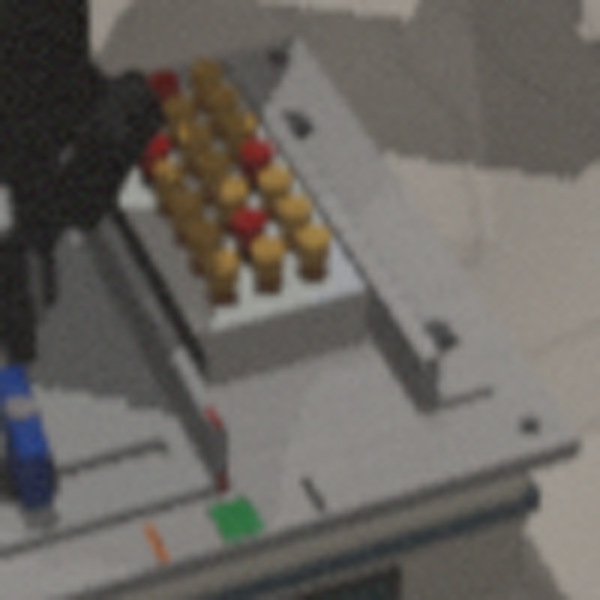

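View pics/w9.png

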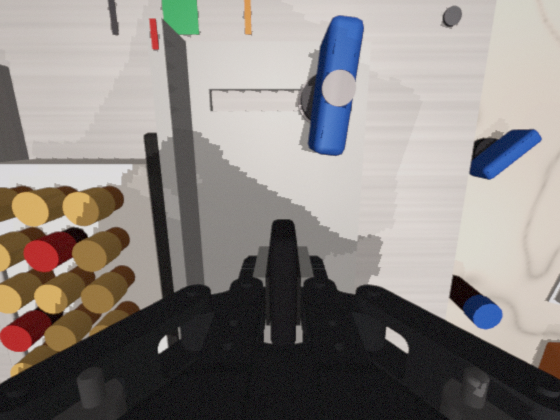

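```bash
python3 - <<'E'
from h import *
f=r.grab_frame("scene");im=f["color"];np.savez("s9.npz",**f)
c=im[185:265,265:345][:,:,::-1];cv2.imwrite("pics/s9z.png",cv2.resize(c,(640,640)[:2],interpolation=cv2.INTER_CUBIC)[:600])
th=.249;X=np.array([np.cos(th),np.sin(th),0]);Y=np.array([-X[1],X[0],0])
M=np.array([.553,-.0385,.1])
w=dict(np.load("w9.npz"))
for z in (.1,.134,.14): print(z,"red in wrist",[(cast(w,154,33,z)-M)@v for v in (X,Y)],"green",[(cast(w,181,15,.1)-M)@v for v in (X,Y)])
# predicted fence face lines & rack corner in scene zoom px
for y in (.074,.08,.086):
  print(y,[((proj(f,M+X*x+Y*y+[0,0,z])-[265,185])*8).round(0) for x in (-.1,0,.07,.12) for z in (0,.03)])
# red blobs
for cc,st in blobs(im,(0,110,60),(12,255,255),2)[0]:
  if 245<cc[0]<300 and 230<cc[1]<265: print(cc,st,[(cast(f,*cc,.1)-M)@v for v in (X,Y)])
for cc,st in blobs(im,*G)[0]: print("g",cc,[(cast(f,*cc,.1)-M)@v for v in (X,Y)])
E
```

```text
0.1 red in wrist [np.float64(0.11726304818343827), np.float64(0.016253641363364747)] green [np.float64(0.12471927910295948), np.float64(0.002850539330240916)]
0.134 red in wrist [np.float64(0.10720292304737418), np.float64(0.003129331578920025)] green [np.float64(0.12471927910295948), np.float64(0.002850539330240916)]
0.14 red in wrist [np.float64(0.10542760684689233), np.float64(0.0008132769110768289)] green [np.float64(0.12471927910295948), np.float64(0.002850539330240916)]
0.074 [array([104.,  24.]), array([103., -50.]), array([225., 216.]), array([226., 141.]), array([320., 366.]), array([323., 290.]), array([393., 482.]), array([398., 406.])]
0.08 [array([122.,  20.]), array([121., -54.]), array([243., 211.]), array([245., 136.]), array([339., 361.]), array([342., 284.]), array([412., 477.]), array([418., 400.])]
0.086 [array([139.,  16.]), array([138., -59.]), array([262., 206.]), array([264., 131.]), array([358., 355.]), array([362., 279.]), array([432., 471.]), array([438., 394.])]
[271.33333333 261.66666667] [271 261   2   2   3] [np.float64(0.1297249090986559), np.float64(-0.031463178447391556)]
g [283.77142857 256.17142857] [np.float64(0.12497308050574062), np.float64(-0.0007903122958360764)]
```

View pics/s9z.png

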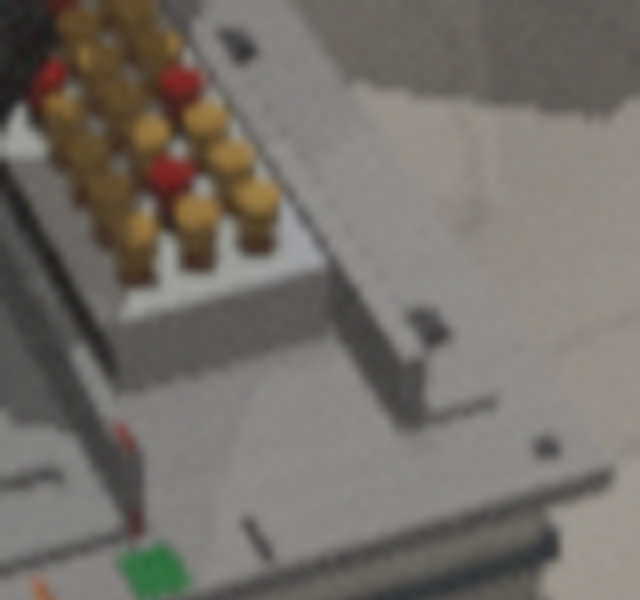

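Pointers are already within about 2 mm of the marks. The rack is still 1–4 mm short of the fence, and the force is still plain drag. Continuing in 0.5 mm steps.

Emit:
servo_tool:
  motion:
    - [0,0,0,0,-0.002,0,0]

```text
time_s: 9.95
tool_pos: [0.5692, -0.0808, 0.1309]
orientation: [3.115, 0.388, 0.003]
contact_force: [1.8, -9.3, 2.4]
finger_gap: 0.0106
```

Emit:
servo_tool:
  motion:
    - [0,0,0,0,-0.002,0,0]

```text
time_s: 10.05
tool_pos: [0.5691, -0.0804, 0.1309]
orientation: [3.115, 0.388, 0.002]
contact_force: [2.7, -10.0, 2.1]
finger_gap: 0.0105
```

Emit:
servo_tool:
  motion:
    - [0,0,0,0,-0.002,0,0]

```text
time_s: 10.15
tool_pos: [0.569, -0.0798, 0.1309]
orientation: [3.115, 0.388, 0.003]
contact_force: [2.9, -9.5, 1.2]
finger_gap: 0.0111
```

Emit:
servo_tool:
  motion:
    - [0,0,0,0,-0.002,0,0]

```text
time_s: 10.25
tool_pos: [0.5688, -0.0794, 0.1309]
orientation: [3.115, 0.388, 0.002]
contact_force: [2.3, -9.5, 2.3]
finger_gap: 0.011
```

Emit:
servo_tool:
  motion:
    - [0,0,0,0,-0.002,0,0]

```text
time_s: 10.35
tool_pos: [0.5687, -0.0789, 0.1309]
orientation: [3.115, 0.389, 0.003]
contact_force: [3.0, -9.4, 2.2]
finger_gap: 0.0108
```

Emit:
servo_tool:
  motion:
    - [0,0,0,0,-0.002,0,0]

```text
time_s: 10.45
tool_pos: [0.5686, -0.0785, 0.1309]
orientation: [3.114, 0.389, 0.003]
contact_force: [2.9, -10.6, 1.3]
finger_gap: 0.0111
```

Emit:
servo_tool:
  motion:
    - [0,0,0,0,-0.002,0,0]

```text
time_s: 10.55
tool_pos: [0.5686, -0.0783, 0.1309]
orientation: [3.114, 0.388, 0.003]
contact_force: [2.6, -11.8, 0.8]
finger_gap: 0.011
```

Emit:
servo_tool:
  motion:
    - [0,0,0,0,-0.002,0,0]

```text
time_s: 10.65
tool_pos: [0.5686, -0.0781, 0.1309]
orientation: [3.113, 0.388, 0.003]
contact_force: [3.5, -13.7, 0.7]
finger_gap: 0.0111
```

Now in contact: about 14.1 N along Y, 5 N above drag. Nudging to about 17.5 N.

Emit:
servo_tool:
  motion:
    - [0,0,0,0,-0.002,0,0]

```text
time_s: 10.75
tool_pos: [0.5686, -0.0779, 0.1309]
orientation: [3.113, 0.388, 0.004]
contact_force: [4.3, -14.8, -0.5]
finger_gap: 0.0108
```

```bash
python3 - <<'E'
from h import *
for k in range(4):
  s=r.read_state();F=s["contact_force"];print(F.round(2),F@[-.2464,.969,0],s["tool_pos"].round(5)); 
  r.grab_frame("wrist")
E
```

```text
[  4.32 -14.79  -0.54] -15.392144488134752 [ 0.56863 -0.07787  0.13092]
[  4.41 -14.09   0.32] -14.739432280862243 [ 0.56864 -0.07786  0.13091]
[  3.8  -13.48  -0.03] -13.996286052107086 [ 0.56864 -0.07786  0.13091]
[  4.64 -13.92   0.46] -14.629807224604662 [ 0.56866 -0.07788  0.13092]
```

Emit:
servo_tool:
  motion:
    - [0,0,0,0,-0.002,0,0]

```text
time_s: 11.05
tool_pos: [0.5686, -0.0777, 0.1309]
orientation: [3.112, 0.388, 0.004]
contact_force: [5.3, -16.4, -0.4]
finger_gap: 0.0112
```

Emit:
servo_tool:
  motion:
    - [0,0,0,0,-0.001,0,0]

```text
time_s: 11.15
tool_pos: [0.5687, -0.0776, 0.131]
orientation: [3.112, 0.388, 0.004]
contact_force: [4.1, -17.3, -0.4]
finger_gap: 0.011
```

```bash
python3 - <<'E'
from h import *
for k in range(4):
  s=r.read_state();F=s["contact_force"];print(F.round(2),F@[-.2464,.969,0],s["tool_pos"].round(5)); 
  f=r.grab_frame("scene")
im=f["color"]
c=im[185:265,265:345][:,:,::-1];cv2.imwrite("pics/s10z.png",cv2.resize(c,(600,600),interpolation=cv2.INTER_CUBIC))
E
```

```text
[  4.06 -17.28  -0.37] -17.74269348051195 [ 0.56867 -0.07763  0.13097]
[  5.38 -16.44  -0.26] -17.258965636362035 [ 0.56868 -0.07765  0.13097]
[ 5.360e+00 -1.544e+01 -1.000e-02] -16.281035645211908 [ 0.56867 -0.07765  0.13094]
[  4.99 -16.13   0.26] -16.859278863852612 [ 0.56867 -0.07765  0.13099]
```

View pics/s10z.png

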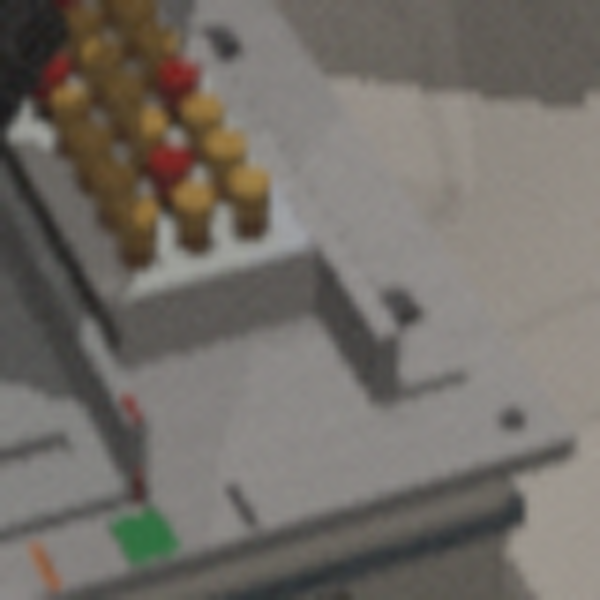

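The rack is now flush on the fence. Push is 17.7 N in motion against 8.9–9.6 N drag, so about 8.5 N snug. I'll ease the arm load, release and lift.

Emit:
servo_tool:
  motion:
    - [0,0,0,0,0.003,0,0]
    - [0,0,0,0,0.005,0,0]
    - [0,0,0,0,0.005,0,0.2]
    - [0,0,0,0,0.005,0,0.42]
    - [0,0,0,0,0.005,0,0.42]
    - [0,0,0,0,0.005,0,0.42]
    - [0,0,0,0,0.005,-0.1,0.42]
    - [0,0,0,0,0.005,-0.25,0.42]
    - [0,0,0,0,0.005,-0.4,0.42]
    - [0,0,0,0,0.005,-0.4,0.42]
    - [0,0,0,0,0.005,-0.4,0.42]

```text
time_s: 12.45
tool_pos: [0.5676, -0.0758, 0.2305]
orientation: [3.117, 0.39, 0.001]
contact_force: [0.3, -0.6, -0.8]
finger_gap: 0.0356
```

```bash
python3 look.py w11
```

```text
{'time_s': np.float64(12.45), 'joint_pos': array([-3.3940e-01,  4.3450e-01,  1.2683e+00,  1.0000e-04,  1.4381e+00,
        9.8230e-01]), 'tool_pos': array([ 0.5676, -0.0758,  0.2305]), 'orientation': array([3.1171e+00, 3.9010e-01, 1.1000e-03]), 'contact_force': array([ 0.2749, -0.6102, -0.8286]), 'finger_gap': np.float64(0.0356)}
0.1 tcp projects [284.  209.8]
0.106 tcp projects [284.  211.5]
0.13 tcp projects [284.1 219.1]
0.14 tcp projects [284.2 222.8]
g [230.3  62.2] [221  50  20  25 456] [ 0.6742 -0.0047  0.1   ]
g [243.8 333.5] [237 326  13  16 176] [ 0.4321 -0.0683  0.1   ]
b [317.8 109. ] [306  75  26  70 981] [ 0.6528 -0.0774  0.146 ]
b [442.6 147.1] [420 131  47  34 727] [ 0.6501 -0.1687  0.146 ]
b [430.2 260.2] [418 249  25  23 408] [ 0.5679 -0.1922  0.146 ]
b [312.1 311.2] [304 288  19  54 683] [ 0.5023 -0.1158  0.146 ]
```

View pics/w11.png

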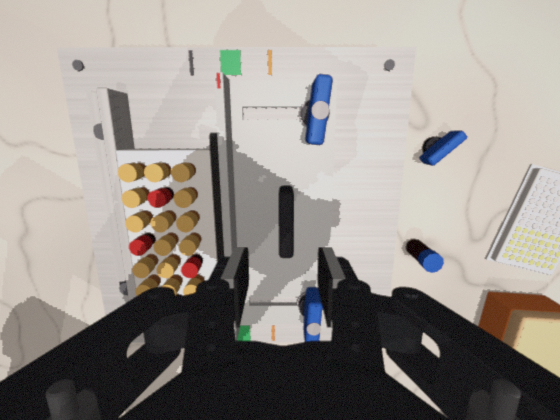

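The bar stayed in place: the rib is at (286,220) px, under the TCP. Both red tips sit level with the green marks. Next I'll measure the knobs using the grey stud tips, at (320,109) far and (314,329) near, and the wing axes.

```bash
python3 - <<'E'
from h import *
f=dict(np.load("w11.npz"));im=f["color"]
th=.249;X=np.array([np.cos(th),np.sin(th),0]);Y=np.array([-X[1],X[0],0])
g=np.array([cast(f,230.3,62.2,.1),cast(f,243.8,333.5,.1)]);d=g[0]-g[1];print("marks",np.linalg.norm(d),np.arctan2(d[1],d[0]))
M=np.array([.553,-.037,.1])
sh=lambda p:np.round([(p-M)@X*1000,(p-M)@Y*1000],1)
_,m=blobs(im,*B)
for p in ((320,109),(314,329)): 
    for z in (.146,.15): q=cast(f,*p,z);print("stud",z,q.round(4),sh(q))
for z in (.134,.14): print("red",sh(cast(f,219,81,z)),"mark",sh(g[0]))
for (u0,v0) in ((306,75),(304,288)):
    mm=np.zeros_like(m);mm[v0-5:v0+75,u0-5:u0+35]=m[v0-5:v0+75,u0-5:u0+35]
    cn,_=cv2.findContours(mm,0,2);c=np.vstack(cn)
    P=np.array([cast(f,*q[0],.146) for q in c]);Q=np.array([sh(p) for p in P])
    print("wing",Q.min(0),Q.max(0)); rc=cv2.minAreaRect(Q.astype(np.float32));print(rc)
c=np.vstack([cv2.resize(im[60:160,270:370],(600,600),interpolation=2)[:300+290]])
cv2.imwrite("pics/k11.png",np.hstack([cv2.resize(im[65:155,270:350],(400,450),interpolation=2),cv2.resize(im[275:365,270:350],(400,450),interpolation=2)])[:,:,::-1])
E
```

```text
marks 0.25027925300923076 0.25724200466558117
stud 0.146 [ 0.6532 -0.0789  0.146 ] [ 86.8 -65.2]
stud 0.15 [ 0.6527 -0.0785  0.15  ] [ 86.4 -64.8]
stud 0.146 [ 0.4865 -0.1219  0.146 ] [-85.4 -65.9]
stud 0.15 [ 0.4892 -0.1207  0.15  ] [-82.4 -65.4]
red [106.2   4.4] mark [125.4   1.4]
red [105.2   3.2] mark [125.4   1.4]
wing [ 63.7 -72. ] [107.9 -56.1]
((86.20835876464844, -63.68766784667969), (13.12771224975586, 44.42814636230469), 83.96471405029297)
wing [-97.1 -71.9] [-47.7 -57.2]
((-72.39567565917969, -64.70333862304688), (49.541099548339844, 14.61946964263916), 0.9765356183052063)
```

View pics/k11.png

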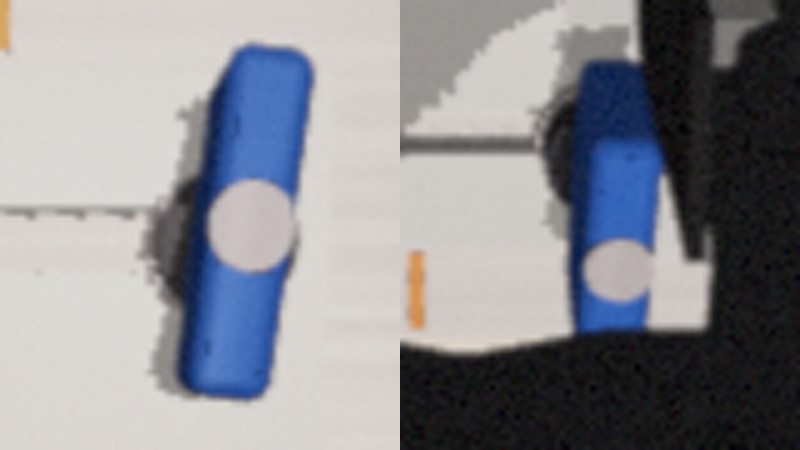

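Far knob axis is at (0.653,-0.0787) with its wing about 0.1 rad clockwise; near is at about (0.488,-0.121), about 0.05 rad. Their spacing of about 170 mm checks out. Going to the far knob.

Emit:
servo_tool:
  motion:
    - [0,0,0.016,0.16,0.05,0.05,0.42]
    - [0,0,0.016,0.328,0.095,0.15,0.42]
    - [0,0,0.016,0.328,0.095,0.15,0.42]
    - [0,0,0.016,0.328,0.095,0.15,0.42]
    - [0,0,0.016,0.328,0.095,0.15,0.42]

```text
time_s: 13.0
tool_pos: [0.6524, -0.0787, 0.193]
orientation: [-3.133, -0.233, 0.001]
contact_force: [-0.4, -0.4, -0.2]
finger_gap: 0.036
```

```bash
python3 look.py w12
```

```text
{'time_s': np.float64(13.0), 'joint_pos': array([-0.2998,  0.6114,  1.0621, -0.    ,  1.4685,  1.1226]), 'tool_pos': array([ 0.6524, -0.0787,  0.193 ]), 'orientation': array([-3.1328e+00, -2.3280e-01,  6.0000e-04]), 'contact_force': array([-0.4175, -0.4471, -0.201 ]), 'finger_gap': np.float64(0.036)}
0.1 tcp projects [284.3 221.6]
0.106 tcp projects [284.3 223.9]
0.13 tcp projects [284.5 234.4]
0.14 tcp projects [284.6 239.6]
g [190.2 180.7] [178 169  25  25 488] [ 0.6736 -0.0045  0.1   ]
b [432.  213.9] [410 195  46  40 910] [ 0.6842 -0.1645  0.146 ]
b [284.9 218.6] [275 199  21  40 694] [ 0.6681 -0.0765  0.146 ]
b [284.5 262.8] [276 250  18  25 385] [ 0.6391 -0.0806  0.146 ]
b [428.1 338.8] [422 332  15  13  96] [ 0.5977 -0.1866  0.146 ]
```

View pics/w12.png

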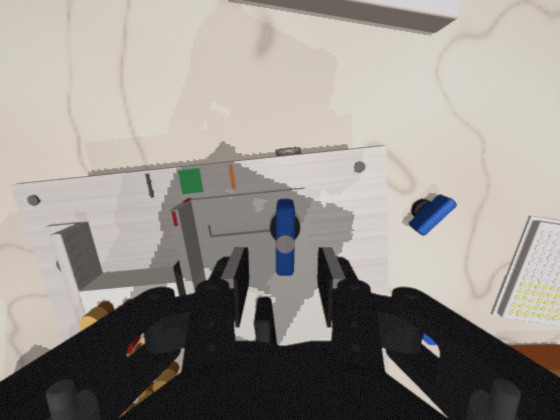

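Wing and stud tip (285,244) are centred between the jaws and aligned. Descend and grip.

Emit:
servo_tool:
  motion:
    - [0,0,0,0,0,0.12,0.42]
    - [0,0,0,0,0,0.2,0.42]
    - [0,0,0,0,0,0.22,0.42]
    - [0,0,0,0,0,0.22,0.42]
    - [0,0,0,0,0,0.22,0.2]
    - [0,0,0,0,0,0.22,0]
    - [0,0,0,0,0,0.22,0]
    - [0,0,0,0,0,0.22,0]
    - [0,0,0,0,0,0.22,0]
    - [0,0,0,0,0,0.22,0]
  squeeze: 50

```text
time_s: 14.05
tool_pos: [0.6536, -0.0797, 0.1398]
orientation: [3.131, 0.232, 0.005]
contact_force: [-2.0, -3.8, 6.9]
finger_gap: 0.0115
```

Emit:
servo_tool:
  motion:
    - [0,0,0.02,0,0,0,0]
    - [0,0,0.04,0,0,0,0]
    - [0,0,0.06,0,0,0,0]
    - [0,0,0.08,0,0,0,0]

```text
time_s: 14.45
tool_pos: [0.6536, -0.0802, 0.1398]
orientation: [3.088, -0.562, 0.006]
contact_force: [-1.9, -6.5, 5.5]
finger_gap: 0.0111
```

```bash
python3 -c "
from h import *
s=r.read_state();print({k:np.round(s[k],3) for k in ('joint_pos','contact_force','ft_torque','tool_pos','orientation','finger_gap')})"
```

```text
{'joint_pos': array([-0.301,  0.656,  1.136, -0.002,  1.346,  1.63 ]), 'contact_force': array([-1.887, -6.451,  5.453]), 'ft_torque': array([-0.982,  0.255,  0.176]), 'tool_pos': array([ 0.654, -0.08 ,  0.14 ]), 'orientation': array([ 3.088, -0.562,  0.006]), 'finger_gap': np.float64(0.011)}
```

Turning well (0.51 rad turned, torque 0.18 N·m). Continuing.

Emit:
servo_tool:
  motion:
    - [0,0,0.02,0,0,0,0]
    - [0,0,0.04,0,0,0,0]
    - [0,0,0.06,0,0,0,0]
    - [0,0,0.08,0,0,0,0]
    - [0,0,0.1,0,0,0,0]
    - [0,0,0.111,0,0,0,0]
    - [0,0,0.111,0,0,0,0]

```text
time_s: 15.15
tool_pos: [0.6531, -0.0808, 0.1398]
orientation: [2.713, -1.58, 0.006]
contact_force: [-4.9, -8.5, 7.2]
finger_gap: 0.0111
```

```bash
python3 -c "
from h import *
s=r.read_state();print({k:np.round(s[k],3) for k in ('joint_pos','contact_force','ft_torque','tool_pos','orientation','finger_gap')});o=s['orientation'];print(2*np.arctan2(o[1],o[0]))"
```

```text
{'joint_pos': array([-0.301,  0.656,  1.137, -0.003,  1.346,  2.325]), 'contact_force': array([-4.921, -8.486,  7.172]), 'ft_torque': array([-1.32 ,  0.64 , -0.092]), 'tool_pos': array([ 0.653, -0.081,  0.14 ]), 'orientation': array([ 2.713, -1.58 ,  0.006]), 'finger_gap': np.float64(0.011)}
-1.0547935744736576
```

Tool heading is now -1.055, so the knob should be at about 1.30 rad. Release, lift, and verify.

Emit:
servo_tool:
  motion:
    - [0,0,0,0,0,0,0.2]
    - [0,0,0,0,0,0,0.42]
    - [0,0,0,0,0,0,0.42]
    - [0,0,0,0,0,0,0.42]
    - [0,0,0,0,0,-0.15,0.42]
    - [0,0,0,0,0,-0.3,0.42]
    - [0,0,0,0,0,-0.4,0.42]
    - [0,0,0,0,0,-0.4,0.42]

```text
time_s: 15.95
tool_pos: [0.6541, -0.0789, 0.242]
orientation: [-2.716, 1.576, -0.011]
contact_force: [-0.2, 0.6, 0.2]
finger_gap: 0.0357
```

```bash
python3 look.py w13
```

```text
{'time_s': np.float64(15.95), 'joint_pos': array([-2.9940e-01,  5.8030e-01,  9.7850e-01,  2.0000e-04,  1.5753e+00,
        2.3229e+00]), 'tool_pos': array([ 0.6541, -0.0789,  0.242 ]), 'orientation': array([-2.7157,  1.5756, -0.0115]), 'contact_force': array([-0.2047,  0.6278,  0.1519]), 'finger_gap': np.float64(0.0357)}
0.1 tcp projects [284.3 206. ]
0.106 tcp projects [284.3 207.5]
0.13 tcp projects [284.2 214.4]
0.14 tcp projects [284.2 217.6]
g [225.6 254.3] [222 252   9   6  38] [ 0.6798 -0.008   0.1   ]
g [466.5 316.4] [458 312  16  11  82] [ 0.4321 -0.0708  0.1   ]
b [350.6  64.4] [338  41  27  47 698] [ 0.6698 -0.198   0.146 ]
b [468.6 103.2] [454  91  30  24 561] [ 0.5836 -0.2183  0.146 ]
b [286.2 201.8] [278 187  17  31 399] [ 0.6599 -0.0921  0.146 ]
b [285.8 237.1] [279 227  14  20 244] [ 0.6458 -0.067   0.146 ]
b [474.2 266.1] [443 249  68  37 962] [ 0.5001 -0.1218  0.146 ]
```

View pics/w13.png

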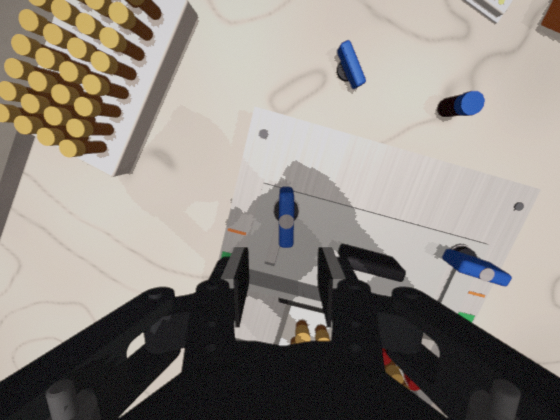

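In the w13 view the far wing at (286,217) px is still aligned with the tool axis, so it followed the full turn to about 1.30 rad. Now measuring the near knob, stud tip around (487,274) px.

```bash
python3 - <<'E'
from h import *
f=dict(np.load("w13.npz"));im=f["color"];s=r.read_state();print(s["time_s"])
h=cv2.cvtColor(im,cv2.COLOR_RGB2HSV)
for z in (.146,.15): print("disc",cast(f,487,274,z).round(4),"far",cast(f,286,221,z).round(4))
_,m=blobs(im,*B);mm=np.zeros_like(m);mm[240:300,430:520]=m[240:300,430:520]
c=np.vstack(cv2.findContours(mm,0,2)[0]);Q=np.array([cast(f,*q[0],.146)[:2]*1000 for q in c]).astype(np.float32)
print(cv2.minAreaRect(Q),np.deg2rad(cv2.minAreaRect(Q)[2]))
cv2.imwrite("pics/k13.png",cv2.resize(im[235:305,430:525],(760,560),interpolation=2)[:,:,::-1])
# move
T=Ro.from_rotvec(s["orientation"]).as_matrix()
d=np.array([.488,-.121,.195])-s["tool_pos"];print("delta units",(T.T@d/.25).round(3))
E
```

```text
16.0
disc [ 0.4865 -0.1215  0.146 ] far [ 0.6524 -0.0786  0.146 ]
disc [ 0.4901 -0.1217  0.15  ] far [ 0.653  -0.0796  0.15  ]
((497.34649658203125, -122.01165771484375), (61.625343322753906, 15.812417030334473), 10.813304901123047) 0.18872777354663706
delta units [-0.182  0.659  0.175]
```

View pics/k13.png

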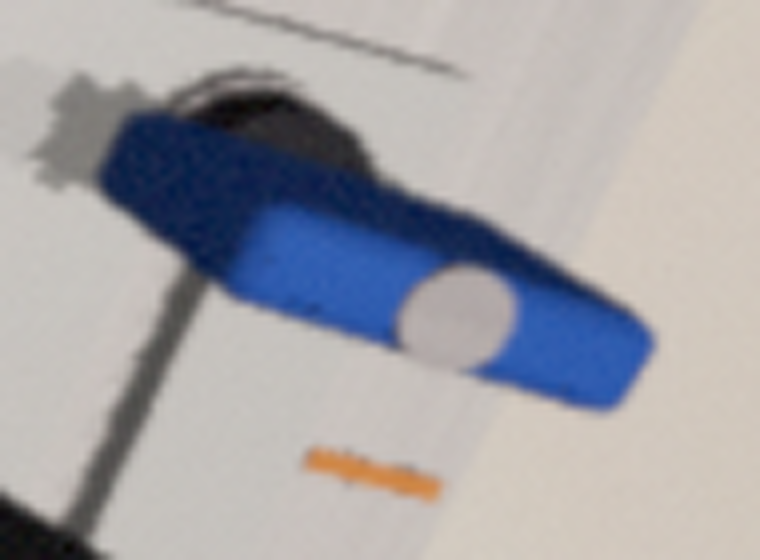

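Emit:
servo_tool:
  motion:
    - [0,0,-0.023,-0.045,0.16,0,0.42]
    - [0,0,-0.046,-0.09,0.32,0.03,0.42]
    - [0,0,-0.069,-0.135,0.48,0.06,0.42]
    - [0,0,-0.092,-0.182,0.659,0.1,0.42]
    - [0,0,-0.115,-0.182,0.659,0.175,0.42]
    - [0,0,-0.138,-0.182,0.659,0.175,0.42]
    - [0,0,-0.161,-0.182,0.659,0.175,0.42]
    - [0,0,-0.184,-0.182,0.659,0.175,0.42]
    - [0,0,-0.2,-0.182,0.659,0.175,0.42]
    - [0,0,-0.2,-0.182,0.659,0.175,0.42]
    - [0,0,-0.2,-0.182,0.659,0.175,0.42]
    - [0,0,-0.2,-0.182,0.659,0.175,0.42]

```text
time_s: 17.2
tool_pos: [0.4873, -0.1209, 0.1936]
orientation: [-3.125, -0.318, 0.001]
contact_force: [-0.8, -0.2, 0.1]
finger_gap: 0.0359
```

```bash
python3 look.py w14
```

```text
{'time_s': np.float64(17.2), 'joint_pos': array([-0.4795,  0.3496,  1.5229,  0.    ,  1.27  ,  0.8884]), 'tool_pos': array([ 0.4873, -0.1209,  0.1936]), 'orientation': array([-3.125e+00, -3.181e-01,  1.100e-03]), 'contact_force': array([-0.7845, -0.1707,  0.1376]), 'finger_gap': np.float64(0.0359)}
0.1 tcp projects [284.3 221.4]
0.106 tcp projects [284.3 223.7]
0.13 tcp projects [284.5 234.2]
0.14 tcp projects [284.6 239.3]
g [204.1 270.4] [195 261  20  22 323] [ 0.4333 -0.0654  0.1   ]
b [446.3  38.4] [ 419   12   57   53 1015] [ 0.6162 -0.1808  0.146 ]
b [436.6 182.3] [421 170  32  26 625] [ 0.5427 -0.2013  0.146 ]
b [284.8 217.8] [275 199  21  40 673] [ 0.5032 -0.1177  0.146 ]
b [285.  261.8] [277 249  17  25 380] [ 0.4745 -0.1238  0.146 ]
```

View pics/w14.png

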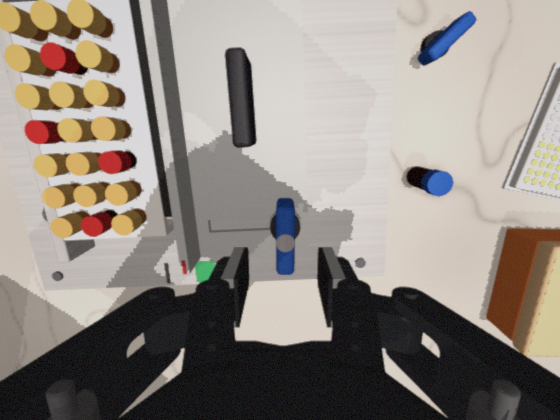

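The wing and stud tip at (285,243) px are centred and aligned (heading 0.203, so the knob is at about 0.05). Descend, grip, turn 1.25 rad.

Emit:
servo_tool:
  motion:
    - [0,0,0,0,0,0.12,0.42]
    - [0,0,0,0,0,0.2,0.42]
    - [0,0,0,0,0,0.216,0.42]
    - [0,0,0,0,0,0.216,0.42]
    - [0,0,0,0,0,0.216,0.2]
    - [0,0,0,0,0,0.216,0]
    - [0,0,0,0,0,0.216,0]
    - [0,0,0,0,0,0.216,0]
    - [0,0,0,0,0,0.216,0]
    - [0,0,0,0,0,0.216,0]
  squeeze: 50

```text
time_s: 18.25
tool_pos: [0.4881, -0.1219, 0.1413]
orientation: [3.123, 0.32, 0.004]
contact_force: [-0.7, -4.7, 7.7]
finger_gap: 0.0111
```

Emit:
servo_tool:
  motion:
    - [0,0,0.02,0,0,0,0]
    - [0,0,0.04,0,0,0,0]
    - [0,0,0.06,0,0,0,0]
    - [0,0,0.08,0,0,0,0]
    - [0,0,0.1,0,0,0,0]
    - [0,0,0.1,0,0,0,0]

```text
time_s: 18.85
tool_pos: [0.4881, -0.1221, 0.1413]
orientation: [3.068, -0.666, 0.005]
contact_force: [-1.7, -6.6, 6.4]
finger_gap: 0.0111
```

Emit:
servo_tool:
  motion:
    - [0,0,0.02,0,0,0,0]
    - [0,0,0.04,0,0,0,0]
    - [0,0,0.06,0,0,0,0]
    - [0,0,0.08,0,0,0,0]
    - [0,0,0.099,0,0,0,0]
    - [0,0,0.099,0,0,0,0]
    - [0,0,0.099,0,0,0,0]

```text
time_s: 19.55
tool_pos: [0.488, -0.1223, 0.1413]
orientation: [2.72, -1.568, 0.006]
contact_force: [-2.0, -8.3, 6.8]
finger_gap: 0.0112
```

```bash
python3 -c "
from h import *
s=r.read_state();print({k:np.round(s[k],3) for k in ('joint_pos','contact_force','ft_torque','tool_pos','orientation','finger_gap')});o=s['orientation'];print(2*np.arctan2(o[1],o[0]))"
```

```text
{'joint_pos': array([-4.800e-01,  4.120e-01,  1.599e+00, -2.000e-03,  1.127e+00,
        2.137e+00]), 'contact_force': array([-1.97 , -8.34 ,  6.802]), 'ft_torque': array([-1.085,  0.249, -0.077]), 'tool_pos': array([ 0.488, -0.122,  0.141]), 'orientation': array([ 2.72 , -1.568,  0.006]), 'finger_gap': np.float64(0.011)}
-1.0459966215388086
```

Emit:
servo_tool:
  motion:
    - [0,0,0,0,0,0,0.2]
    - [0,0,0,0,0,0,0.42]
    - [0,0,0,0,0,0,0.42]
    - [0,0,0,0,0,0,0.42]
    - [0,0,0,0,0,-0.15,0.42]
    - [0,0,0,0,0,-0.3,0.42]
    - [0,0,0,0,0,-0.4,0.42]
    - [0,0,0,0,0,-0.4,0.42]

```text
time_s: 20.35
tool_pos: [0.4884, -0.1213, 0.2433]
orientation: [-2.722, 1.568, -0.01]
contact_force: [1.2, -1.1, 0.4]
finger_gap: 0.0359
```

```bash
python3 look.py w15
```

```text
{'time_s': np.float64(20.35), 'joint_pos': array([-4.7920e-01,  3.0180e-01,  1.4399e+00,  2.0000e-04,  1.3934e+00,
        2.1368e+00]), 'tool_pos': array([ 0.4884, -0.1213,  0.2433]), 'orientation': array([-2.7218,  1.5679, -0.0102]), 'contact_force': array([ 1.2328, -1.0879,  0.4087]), 'finger_gap': np.float64(0.0359)}
0.1 tcp projects [284.  205.7]
0.106 tcp projects [284.  207.2]
0.13 tcp projects [284. 214.]
0.14 tcp projects [284.  217.2]
g [ 52.3 213.4] [ 43 204  20  19 274] [ 0.6751 -0.0041  0.1   ]
g [303.9 279. ] [294 271  20  17 234] [ 0.4331 -0.0659  0.1   ]
b [195.4  20.3] [179   0  32  43 556] [ 0.6094 -0.2113  0.146 ]
b [309.4  55.2] [299  42  23  28 510] [ 0.5323 -0.2314  0.146 ]
b [ 79.  158.5] [  56  130   44   60 1857] [ 0.6453 -0.085   0.146 ]
b [284.5 201.4] [277 187  16  30 402] [ 0.4954 -0.1339  0.146 ]
b [284.4 236. ] [278 226  14  21 251] [ 0.4812 -0.1093  0.146 ]
```

View pics/w15.png

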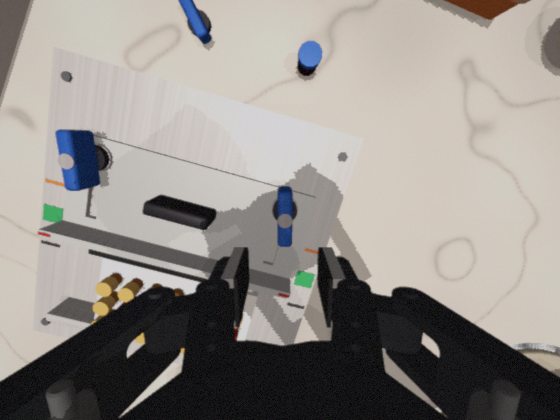

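Emit:
servo_tool:
  motion:
    - [0,0,-0.02,0,-0.05,-0.15,0.42]
    - [0,0,-0.04,0,-0.1,-0.3,0.42]
    - [0,0,-0.06,0,-0.1,-0.45,0.42]
    - [0,0,-0.08,0,-0.1,-0.45,0.42]
    - [0,0,-0.1,0,-0.1,-0.45,0.42]
    - [0,0,-0.12,0,-0.1,-0.45,0.42]
    - [0,0,-0.14,0,-0.1,-0.45,0.42]
    - [0,0,-0.16,0,-0.1,-0.45,0.42]
    - [0,0,-0.18,0,-0.1,-0.45,0.42]
    - [0,0,-0.206,0,-0.1,-0.45,0.42]
    - [0,0,-0.206,0,-0.1,-0.45,0.42]
    - [0,0,-0.206,0,-0.1,-0.45,0.42]

```text
time_s: 21.6
tool_pos: [0.509, -0.1084, 0.3516]
orientation: [-3.117, -0.385, 0.002]
contact_force: [0.1, -0.6, -0.1]
finger_gap: 0.0359
```

```bash
python3 look.py w16
```

```text
{'time_s': np.float64(21.6), 'joint_pos': array([-4.3770e-01,  2.7580e-01,  1.1654e+00,  1.0000e-04,  1.7023e+00,
        8.8760e-01]), 'tool_pos': array([ 0.509 , -0.1084,  0.3516]), 'orientation': array([-3.1169e+00, -3.8460e-01,  2.5000e-03]), 'contact_force': array([ 0.093 , -0.5962, -0.0501]), 'finger_gap': np.float64(0.0359)}
0.1 tcp projects [283.8 186.1]
0.106 tcp projects [283.8 186.9]
0.13 tcp projects [283.9 190.4]
0.14 tcp projects [283.9 192. ]
g [230.9  23.6] [224  16  14  17 209] [ 0.6747 -0.0049  0.1   ]
g [240.3 232.7] [235 227  11  12 124] [ 0.4327 -0.0668  0.1   ]
b [290.3  54.8] [269  41  43  27 561] [ 0.6495 -0.0798  0.146 ]
b [393.   96.6] [378  83  32  27 328] [ 0.6373 -0.1947  0.146 ]
b [384.9 185.1] [376 178  18  16 220] [ 0.5458 -0.2176  0.146 ]
b [289.6 209.5] [272 200  37  21 412] [ 0.4917 -0.1196  0.146 ]
```

View pics/w16.png

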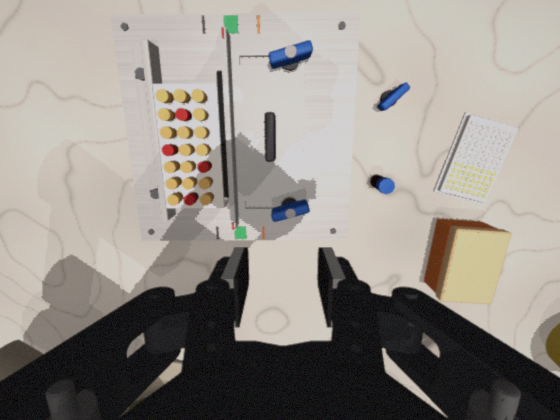

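Both wings are turned, the rack sits between strip and fence, and the red tips at (222,32) and (233,226) are beside the green marks at (231,24) and (240,233). A numeric check:

```bash
python3 - <<'E'
from h import *
f=dict(np.load("w16.npz"));im=f["color"]
g=[cast(f,230.9,23.6,.1),cast(f,240.3,232.7,.1)];d=g[0]-g[1];th=np.arctan2(d[1],d[0]);print(np.linalg.norm(d),th)
X=np.array([np.cos(th),np.sin(th),0]);Y=np.array([-X[1],X[0],0]);M=(g[0]+g[1])/2
sh=lambda p:np.round([(p-M)@X*1000,(p-M)@Y*1000],1)
for cc,st in blobs(im,(0,120,60),(10,255,255),3)[0]:
    if 215<cc[0]<245: print("red",cc,st[4],[ (z,sh(cast(f,*cc,z))) for z in (.1,.134,.14)])
_,m=blobs(im,*B)
for (x,y,w,h) in ((269,41,43,27),(272,200,37,21)):
    mm=np.zeros_like(m);mm[y:y+h,x:x+w]=m[y:y+h,x:x+w]
    c=np.vstack(cv2.findContours(mm,0,2)[0]);Q=np.array([sh(cast(f,*q[0],.146)) for q in c]).astype(np.float32)
    v=cv2.fitLine(Q,2,0,.01,.01).ravel();print("wing",cv2.minAreaRect(Q),"angle from X",np.arctan2(v[1],v[0]))
cv2.imwrite("pics/w16c.png",cv2.resize(im[5:245,105:365],(650,600),interpolation=2)[:,:,::-1])
f=r.grab_frame("scene");cv2.imwrite("pics/s16.png",cv2.resize(f["color"][165:300,165:345],(800,600),interpolation=2)[:,:,::-1])
E
```

```text
0.2498301978720986 0.2502852232941058
red [222.4  33. ] 15 [(0.1, array([115.5,  10.2])), (0.134, array([105.5,   4. ])), (0.14, array([103.7,   2.9]))]
red [232.5 224. ] 4 [(0.1, array([-112.5,   10. ])), (0.134, array([-101.9,    3.8])), (0.14, array([-100.1,    2.7]))]
wing ((82.1504135131836, -66.49378204345703), (15.534732818603516, 44.30247497558594), 15.162553787231445) angle from X -1.302836
wing ((-81.20311737060547, -65.04484558105469), (17.2133846282959, 43.65176010131836), 15.338183403015137) angle from X -1.3270497
```

View pics/w16c.png

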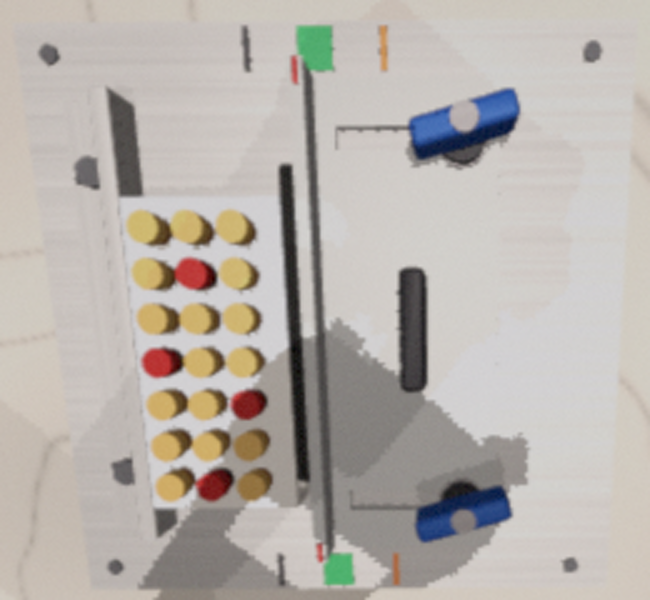

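View pics/s16.png

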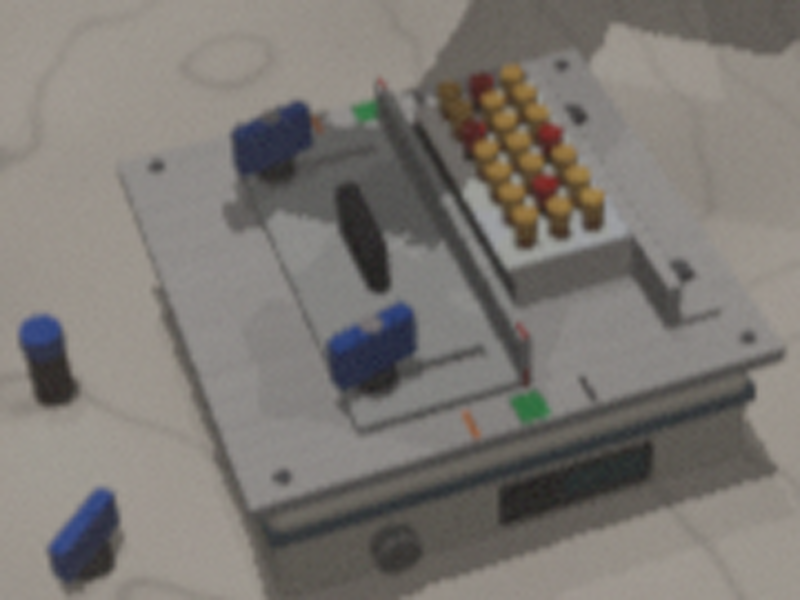

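All checks agree: pointers are +3 to +4 mm from the marks at both ends, the knobs read 1.30 and 1.33 rad, and the rack is square on the fence. Handing in.

```bash
python3 -c "
from plant import r
print(r.read_state()['contact_force'].round(1));print(r.close_job())"
```

```text
[ 0.8 -0.3 -0. ]
the job is handed in; nothing more can be done
None
```

I clamped the rack and handed the job in after about 22 s. I slid the bar by its rib until the rack met the fence. The push ended at 17.7 N against a drag of about 9 N, so the rack was pressed with about 8.5 N. I then turned the far knob and the near knob clockwise.

The last checks on the final pictures showed:
- **Pointers:** both red pointers are about 3–4 mm past the centre of the green marks, inside the 8 mm limit, and equal at both ends, so the bar is parallel to the marks.
- **Rack:** it looks square and flush against the fence, with the strip on its front side. Snugness was not probed after release, so it rests on the push force and these views.
- **Knobs:** the final picture reads 1.30 rad for the far knob and 1.33 for the near one. By the gripper's angle they are about 1.30. Both are past the 1.15 firm limit and below the 1.4 stop.
- **Robot and bench:** the robot was clear, with no contact force. I saw no other item disturbed.

No check failed. The cameras disagreed by 2–3 mm on where the marks are, so the pointer figures carry about that much uncertainty. Side forces of 4–10 N showed while I gripped and turned the knobs; afterwards the bar still looked in place.

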